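# Baby-proof the motorised turntable

## Task

Baby-proof the motorised turntable: first move the orange-knobbed drive lever out of forward into its centre off notch, without letting it run on into reverse, and leave it standing there by itself. Then turn the loose wooden cover plate in place, pushing its free far corner round while its opposite corner stays at the two dowels and without lifting it, until its long edge lies flush along the rail and it covers the gear opening. Leave everything else where it stands.

Things in the scene. Friction and masses are not known exactly. Their poses are not given: they have to be found in the camera images.
- lever (a joint): Drive lever angle: 0 = forward (leaning 0.5 rad to the unit's left, +y of drive; its start), 0.5 = upright, centre off, 1.0 = reverse (leaning right). Stops at 0 and 1.0. The off notch is narrow: let go between about 0.36 and 0.64 the lever springs to 0.5, outside that it is pushed away from off towards the nearer end. Moving it takes about 6 N at the knob.
- knob (a point): Centre of the orange ball knob, 30 mm in diameter, on top of the drive lever; moves with the lever. Steel shaft 11 mm thick, 80 mm from hinge to knob centre.
- knob_off (a point): Point fixed on the drive unit where the knob's centre is when the lever is upright at off, 140 mm above the table. Axes as drive. The lever's hinge axis runs along x, 80 mm straight below this point. The knob is under a shelf: reach it from the front (-x side) with the tool tilted 35 to 50 degrees from vertical.
- drive: Fixed white drive unit, origin on the table below the hinge; x from its open front to its back, y left, z up. Plinth 240 wide, 60 high, x -70 to +80 mm. Above it an oak shelf 240 wide, x -10 to +55 mm, underside 235 mm above the table, on two oak posts 18 mm thick at x = 45, y = +-111 mm. A lamp and a box on the shelf reach 321 mm high.
- cover_center (a point): Centre (half-way up) of the loose wooden cover plate, 100 mm along its x, 160 along its y, 16 thick, 0.12 to 0.26 kg, lying flat on the deck. It starts turned 0.35 to 0.6 rad counter-clockwise (from above) from its parked pose, its near right corner within about 8 mm of both dowels. Free far corner: (+50, +80 mm) in its own x, y.
- cover_home (a point): Point fixed on the deck where the plate's centre lies when parked, 20 mm above the table; the parked plate's x and y lie along this point's (x towards the platter, y left, z up). Centre of the flush dark gear opening, 60 x 110 mm. The fixed rail's near face is 51.5 mm ahead in x, from y = -90 to +60 mm, 24 mm high above the deck; the parked plate's far long edge lies on it.
- deck: Fixed white deck of the turntable, 12 mm thick, origin on the table below cover_home, axes as that point's; x -150 to +310 mm, y -165 to +165 mm. Round platter behind the rail: centre x = 186 mm, radius 118, top 44 mm above the table; it does not turn.
- ball_center (a point): Centre of a loose orange plastic ball, 70 mm in diameter, on the table; leave it alone.
- jar1: White closed jar, white cap, 62 mm wide, 85 mm tall, on the platter; origin under it. Leave alone.
- jar2: White closed jar, blue cap, 62 mm wide, 85 mm tall, on the platter; origin under it. Leave alone.
- jar3: White closed jar, yellow cap, 62 mm wide, 85 mm tall, on the platter; origin under it. Leave alone.
- pump: Grey pump bottle, 60 mm wide, 155 mm tall, on the platter; origin under it. Leave alone.
- teether: Beech teether ring, 72 mm across, 16 mm thick, on the platter; origin under its centre. Leave alone.
- brush: Brush, 170 mm long, lying on the table on the left; leave alone.
- cover_corner (a point): Near right corner of the plate, half-way up, (-50, -80 mm) in the plate's x, y; the corner that bears on the dowels and stays beside them while the plate turns.
- dowel_near (a point): Centre of the top of a fixed upright dark dowel, 16 mm in diameter, 30 mm high above the deck, at (-59, -74 mm) in x, y of cover_home; the near long edge of the plate bears on it, by the plate's near right corner.
- dowel_end (a point): Centre of the top of the second such dowel, at (-40, -89 mm) in x, y of cover_home; the right hand end of the plate bears on it, by the same corner.
Not all that is in view belongs to the job. What is shaped like the part that bears cover_center but purple or red is not meant.

How it is judged:
By the outcome, as a careful person would: the job done as asked, in the order asked, and still so for the second after the job is handed in, with the robot touching nothing.
It also fails if it takes over 51 s, if anything falls off the work surface, if the arm or the gripper's body presses on something with over 40 N, if the wrist force passes 120 N, or if a joint passes its speed limit or range.

## Robot

A 6-joint arm with a two-finger parallel gripper is mounted at the origin on the work surface. World frame = base frame: x ahead of the robot, y to its left, z up, the work surface at z = 0. Lengths are in m, angles in degrees, forces in N, time in s.
With the tool pointing down it reaches from about 0.35 to 0.875 m from the base axis. Payload 4.2 kg.
Tool frame: the origin (TCP) lies at the very end of the fingers, on their centre line; the grasp point (between the pads) lies 19 mm behind it; z points along the fingers, y is the direction in which the jaws open and shut (so a half turn about z gives the same grasp; the last joint's range is limited). The gripper opens to 87 mm and grips with 3 to 60 N. Pads are 19 mm wide; open, the fingers measure 117 mm over their backs; the gripper's body (75 mm by 190 mm) begins 51 mm behind the grasp point.
Start: joints at [-51.589, 22.042, 0.453, 0, -68.411, -14.817], TCP at [0.25, -0.573, 0.196] pointing down, gripper open.
Joint ranges: [-179.83, 179.83], [-69.29, 118.12], [-61.27, 80.66], [-181.25, 117.63], [-171.15, -9.14], [-177.46, 177.46]. Speed limits (degrees/s): [159.86, 159.86, 180, 180, 180, 180].

## Interface

Orientations are given as a 3x3 rotation matrix whose columns are the frame's x, y, z axes.
In Python, from station import r, imaging gives the robot as it stands. The module is installed in compiled form; this text tells all that it offers.
- The arm moves only by the tool move_arm, never from a script. Its argument "motion" is one flat list of numbers, 7 for each row, row after row: the shift along the tool's x, y, z in units of 40 mm (1.0 is 40 mm), then the turn, a rotation vector about the tool's x, y, z in units of 5 degrees (1.0 is 5 degrees), then the gripper's target within -1 to 1 (shut at 1, half-way at 0, fully open at -1). In form: [dx, dy, dz, wx, wy, wz, gripper, dx, dy, dz, wx, wy, wz, gripper, ...]. A call has 1 to 20 rows; each row is the pose to reach, as a shift and turn from the pose measured when the call began, along the tool's axes at that moment; what a row does not reach only later rows make up. A row lasts 1/12 s, in which the tool goes at most 41.7 mm and 7.16 degrees, less where a joint would pass 70% of its speed; a pose out of reach is approached as far as the arm can. A call with a gripper value outside its range is refused whole. The fingers move at their own pace and stop on an object; the grip force is fixed at half the most. Time passes only in rows, so rows that repeat a pose let the fingers close. It gives the time, the measured TCP pose, the force and the opening at its end, in the units of the state.
- r.sense(): the state, without advancing time (a new reading comes with each control period).
- imaging.capture(name): name is "scene" or "top" or "wrist"; returns the picture (400x640x3 uint8, blue, green, red); there is no depth.
- imaging.camera_params(name): a dict with "intrinsics" (3x3 intrinsics, pixels), "world_from_camera" (4x4, takes a point from camera to world coordinates). Camera axes: x right, y down, z forward; pixel columns grow to the right and rows downward; lengths in m; the calibration is good to about 2 mm. The wrist camera is an equidistant fisheye: a pixel r from the principal point sees the ray r / f radians off the axis. A picture is of the moment at which its call begins: read the wrist's pose just before it. camera_params takes no time and is no camera call; for the wrist camera it gives the pose at the moment of the call.
- r.finish_job(): hands the job in, once; it reports no verdict.
The state is a dict: "time_s": time; "joints": joint angles; "joint_velocities": joint speeds; "effort": joint torques, N m; "tcp_pos": TCP position; "ee_rot": TCP orientation; "wrist_force": force on the tool from outside, world axes, zero at the start; "moment": the same for the moment, N m; "gripper_width": opening from 0.0 (shut) to 1.0 (fully open).
Only numpy, scipy, OpenCV 4.12 (cv2) and the standard library are available. Lean on these libraries where they do the work, as an engineer would, in place of code of your own. Each camera call takes 0.05 s, during which the arm holds its last target.

## Working session

There is one attempt and no reset: what is moved stays moved. The work goes in short steps, Python scripts to look and compute and a tool call to move; the robot and the scene stay as the last step left them, time stands still between calls to the robot, and variables do not carry over. Pictures are saved under pics/ and viewed, and the job is handed in when it is done.

Besides the shell and the picture viewer there is one more tool, called after "Emit:" as name(argument=value, ...) on one line, values as JSON. move_arm: Moves the arm, as the interface text tells. Its arguments: {"type":"object","properties":{"motion":{"type":"array","items":{"type":"number"}}},"required":["motion"]}

```bash
mkdir -p pics
python3 - <<'E'
from station import r, imaging
import cv2
print(r.sense())
for n in ("scene","top","wrist"):
    p=imaging.camera_params(n); print(n,p)
    cv2.imwrite(f"pics/{n}0.png",imaging.capture(n))
E
```

```text
{'time_s': 0.0, 'joints': array([-5.15883533e+01,  2.20914269e+01,  3.79777771e-01, -2.93331839e-02,
       -6.84114861e+01, -1.48171096e+01]), 'joint_velocities': array([ 0.02866624, -0.02169493, -0.06442167,  0.01980911,  0.02335281,
       -0.06663174]), 'effort': array([ 4.52860204e-04, -3.90663886e+01,  1.87406731e+01,  4.21987429e+00,
        1.09952287e-02, -1.36710560e-04]), 'tcp_pos': array([ 0.24991983, -0.5721335 ,  0.19525176]), 'ee_rot': array([[-9.16476439e-01, -4.00087503e-01, -9.62216798e-04],
       [-4.00088650e-01,  9.16474306e-01,  1.97971064e-03],
       [ 8.97894868e-05,  2.19933017e-03, -9.99997577e-01]]), 'wrist_force': array([-0.34948364,  0.98188597, -0.25945768]), 'moment': array([0.03812829, 0.04278241, 0.02094111]), 'gripper_width': 1.0004231060416693}
scene {'intrinsics': array([[365.99022219,   0.        , 319.27342555],
       [  0.        , 365.99022219, 194.8659043 ],
       [  0.        ,   0.        ,   1.        ]]), 'world_from_camera': array([[-0.80276089,  0.45145525, -0.38956785,  0.85884308],
       [ 0.59597452,  0.62904952, -0.49911029,  0.
[... 318 characters left out ...]
om_camera': array([[-0.00222474, -0.99131457,  0.13149322,  0.39016496],
       [-0.99999658,  0.00202444, -0.00165691,  0.03585452],
       [ 0.00137632, -0.13149645, -0.99131569,  1.03911301],
       [ 0.        ,  0.        ,  0.        ,  1.        ]])}
wrist {'intrinsics': array([[309.70691629,   0.        , 315.27343452],
       [  0.        , 309.70691629, 193.60482305],
       [  0.        ,   0.        ,   1.        ]]), 'world_from_camera': array([[-0.39982498,  0.88756402,  0.22884515,  0.18821153],
       [ 0.91658944,  0.3866322 ,  0.10187904, -0.59944967],
       [ 0.00194527,  0.25049083, -0.96811702,  0.3835139 ],
       [ 0.        ,  0.        ,  0.        ,  1.        ]])}
```

View pics/scene0.png

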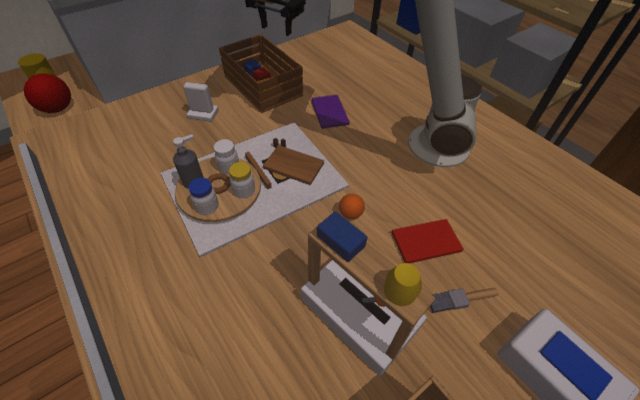

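View pics/top0.png

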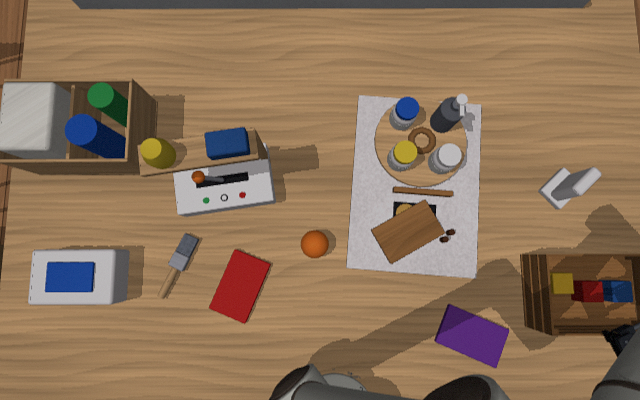

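View pics/wrist0.png

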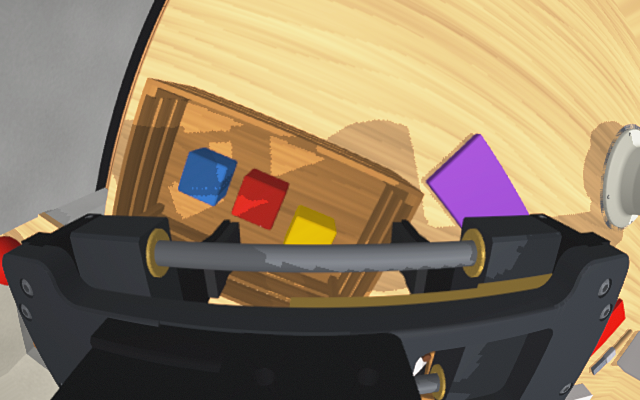

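Top view: drive unit at about (223,185), with the knob at (198,177). Deck is at (415,190), with the brown cover plate at (408,232) and the dowels at (447,236). The candidates for the plate are brown (408,232), purple (472,335) and red (240,286). Only the brown one is wooden, on the deck and at the dowels. I'll confirm that in enlarged crops.

Run:
```python
import cv2
a=cv2.imread("pics/top0.png"); 
cv2.imwrite("pics/c1.png",cv2.resize(a[120:225,130:290],None,fx=5,fy=5,interpolation=cv2.INTER_CUBIC))
cv2.imwrite("pics/c2.png",cv2.resize(a[175:285,340:490],None,fx=5,fy=5,interpolation=cv2.INTER_CUBIC))
b=cv2.imread("pics/scene0.png")
cv2.imwrite("pics/c3.png",cv2.resize(b[220:370,290:440],None,fx=4,fy=4,interpolation=cv2.INTER_CUBIC))
```

```text
(no output)
```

View pics/c1.png

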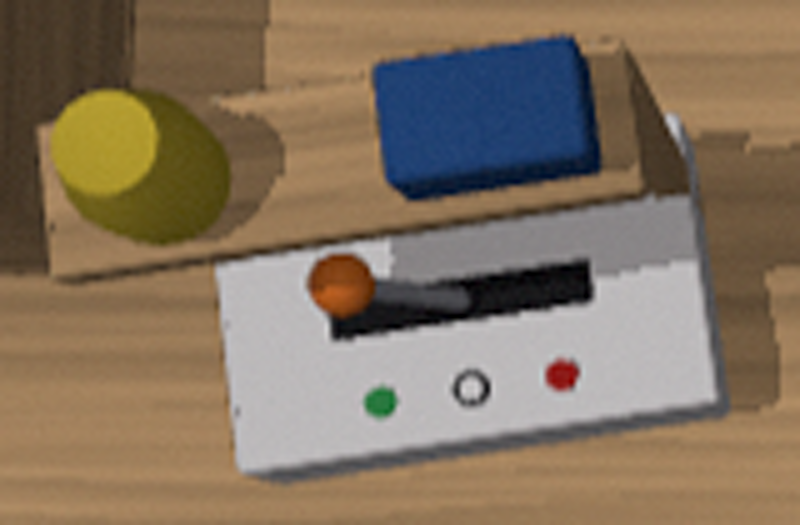

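View pics/c2.png

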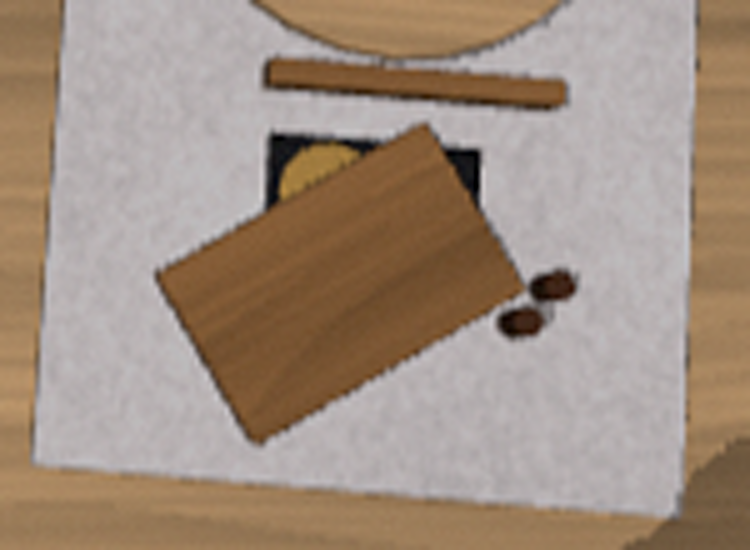

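View pics/c3.png

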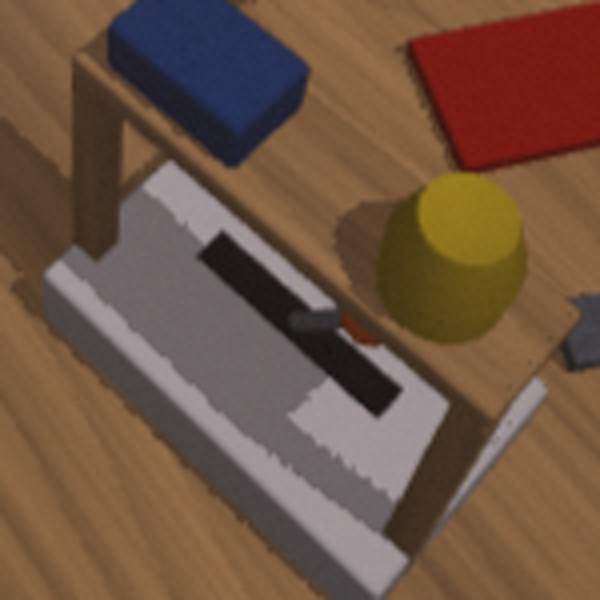

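Crop c2 confirms the plate: wooden, beside the two dowels at crop (552,286) and (521,322), partly over the dark opening. Crop c1 shows the knob at crop (342,286) and the plinth's front top edge running from (240,470) to (718,402). Now to measure.

```bash
cat > h.py <<'E'
import numpy as np, cv2
from station import r, imaging
def ray(name,uv,p=None):
    p=p or imaging.camera_params(name); K=p["intrinsics"];T=p["world_from_camera"]
    d=np.linalg.inv(K)@np.array([uv[0],uv[1],1.]); return T[:3,3],T[:3,:3]@d
def on(name,uv,z):
    o,d=ray(name,uv); return o+d*(z-o[2])/d[2]
def proj(name,P):
    p=imaging.camera_params(name);T=p["world_from_camera"];c=T[:3,:3].T@(np.array(P)-T[:3,3]);q=p["intrinsics"]@c;return q[:2]/q[2]
def R2(a): return np.array([[np.cos(a),-np.sin(a)],[np.sin(a),np.cos(a)]])
def fit(local,world):
    l=np.array(local);w=np.array(world);lc=l.mean(0);wc=w.mean(0);H=(l-lc).T@(w-wc)
    a=np.arctan2(H[0,1]-H[1,0],H[0,0]+H[1,1]);t=wc-R2(a)@lc
    return t,a,np.linalg.norm(l@R2(a).T+t-w,axis=1)
E
python3 - <<'E'
from h import *
np.set_printoptions(precision=4,suppress=True)
a=cv2.imread("pics/top0.png")
c=lambda x,y,ox,oy:(ox+(x+.5)/5-.5,oy+(y+.5)/5-.5)
# plate
hsv=cv2.cvtColor(a,cv2.COLOR_BGR2HSV)
roi=np.zeros(a.shape[:2],np.uint8);roi[199:268,365:452]=1
d=a.astype(int);m=((d[...,2]-d[...,0]>35)&(d[...,2]>60)&(roi>0)).astype(np.uint8)
# deck mask grayish
cs,_=cv2.findContours(m,cv2.RETR_EXTERNAL,cv2.CHAIN_APPROX_NONE);k=max(cs,key=cv2.contourArea)
print("plate rect",cv2.boxPoints(cv2.minAreaRect(k)),cv2.contourArea(k))
pc=[c(160,272,340,175),c(427,124,340,175),c(525,290,340,175),c(258,444,340,175)]
loc=[(.05,.08),(.05,-.08),(-.05,-.08),(-.05,.08)]
t,al,e=fit(loc,[on("top",u,.028)[:2] for u in pc]);print("plate",t,al,e)
# deck
g=((abs(d[...,2]-d[...,0])<22)&(d.min(2)>120)).astype(np.uint8);g[:,:340]=0;g[:,490:]=0;g[:90]=0;g[285:]=0
cs,_=cv2.findContours(cv2.morphologyEx(g,cv2.MORPH_OPEN,np.ones((3,3))),cv2.RETR_EXTERNAL,cv2.CHAIN_APPROX_NONE);k=max(cs,key=cv2.contourArea)
ap=cv2.approxPolyDP(cv2.convexHull(k),3,True)[:,0];print("deck",ap.tolist())
# opening front corners, rail
op=[c(270,133,340,175),c(481,150,340,175)]
rl=[c(267,87,340,175),c(565,106,340,175)]
P=[on("top",u,.012)[:2] for u in op]+[on("top",u,.036)[:2] for u in rl]
L=[(.03,.055),(.03,-.055),(.0515,.06),(.0515,-.09)]
print("home(open+rail)",fit(L,P))
u=[(359,95),(481,104),(476,277.5),(347,267.5)]
print("home(deck)",fit([(.31,.165),(.31,-.165),(-.15,-.165),(-.15,.165)],[on("top",q,.012)[:2] for q in u]))
# drive
P=[on("top",c(240,470,130,120),.06)[:2],on("top",c(718,402,130,120),.06)[:2]]
t,al,e=fit([(-.07,.12),(-.07,-.12)],P);print("drive",t,al,e)
kb=on("top",c(342,286,130,120),.1302);print("knob",kb,"local",R2(al).T@(kb[:2]-t))
for q in [(332,338),(592,300),(588,262)]: print("slot",R2(al).T@(on("top",c(*q,130,120),.06)[:2]-t))
print("lamp dot", R2(al).T@(on("top",c(471,388,130,120),.06)[:2]-t))
E
```

```text
plate rect [[367.3575 224.0415]
 [421.3264 192.5596]
 [444.6477 232.5389]
 [390.6787 264.0208]] 2471.5
plate [ 0.4501 -0.1891] 0.5041430445222789 [0.002  0.0023 0.0026 0.0018]
deck [[480, 105], [475, 277], [346, 267], [359, 95], [464, 94]]
home(open+rail) (array([ 0.4933, -0.2092]), np.float64(-0.07167126156423845), array([0.0013, 0.0004, 0.0012, 0.0001]))
home(deck) (array([ 0.4946, -0.2099]), np.float64(-0.08096510946803359), array([0.0022, 0.0013, 0.0024, 0.0016]))
drive [0.5778 0.2756] 0.14091559861665204 [0.0017 0.0017]
knob [0.5699 0.3148 0.1302] local [-0.0024  0.0399]
slot [-0.011   0.0669]
slot [-0.0104 -0.0629]
slot [ 0.009  -0.0632]
lamp dot [-0.0457  0.0015]
```

```bash
cat >> h.py <<'E'
from scipy.spatial.transform import Rotation as Rot
np.set_printoptions(precision=3,suppress=True)
DT=np.array([.5775,.2755]);DA=.1405
HT=np.array([.4938,-.2095]);HA=-.075
def D(x,y,z): return np.r_[DT+R2(DA)@[x,y],z]
def Hm(x,y,z): return np.r_[HT+R2(HA)@[x,y],z]
def rel(p,R,s=None):
    s=s or r.sense();R0=s["ee_rot"]
    return np.r_[R0.T@(np.array(p)-s["tcp_pos"])/.04, Rot.from_matrix(R0.T@R).as_rotvec(degrees=True)/5]
def Rt(yaw,tilt): # tool x opposite to yaw dir, tilted forward
    c,s=np.cos(tilt),np.sin(tilt)
    B=np.array([[-c,0,s],[0,1,0],[-s,0,-c]])
    return Rot.from_euler('z',yaw).as_matrix()@B
def st():
    s=r.sense();print(round(s["time_s"],2),s["tcp_pos"],s["wrist_force"],s["gripper_width"],s["joints"]);print(s["ee_rot"])
E
python3 - <<'E'
from h import *
R=Rt(DA,np.radians(45)); k=D(-.001,.0390,.1302)
z=R[:,2]
print(k,R)
print(rel([.36,-.1,.30],Rt(.0,.3)))
print(rel(k+z*(.017-.09),R), k+z*(.017-.09))
print("plate corner",Hm(-.05,-.08,.02), np.array([.4501,-.1891])+R2(.504)@[-.05,-.08], "dowels",Hm(-.059,-.074,.042),Hm(-.04,-.089,.042))
E
```

```text
[0.571 0.314 0.13 ] [[-0.7   -0.14   0.7  ]
 [-0.099  0.99   0.099]
 [-0.707  0.    -0.707]]
[-7.245  9.725 -2.597  0.726 -3.394  4.679]
[-14.979  17.439   0.37    1.238  -8.947   2.939] [0.52  0.307 0.182]
plate corner [ 0.438 -0.286  0.02 ] [ 0.445 -0.283] dowels [ 0.429 -0.279  0.042] [ 0.447 -0.295  0.042]
```

Emit:
move_arm(motion=[-3,4,-2.6,0.3,-1.5,2,-0.3,-7.2,9.7,-2.6,0.7,-3.4,4.7,-0.3,-7.2,9.7,-2.6,0.7,-3.4,4.7,-0.3,-7.2,9.7,-2.6,0.7,-3.4,4.7,-0.3,-7.2,9.7,-2.6,0.7,-3.4,4.7,-0.3,-7.2,9.7,-2.6,0.7,-3.4,4.7,-0.3,-7.2,9.7,-2.6,0.7,-3.4,4.7,-0.3,-7.2,9.7,-2.6,0.7,-3.4,4.7,-0.3,-7.2,9.7,-2.6,0.7,-3.4,4.7,-0.3,-7.2,9.7,-2.6,0.7,-3.4,4.7,-0.3,-7.2,9.7,-2.6,0.7,-3.4,4.7,-0.3,-12.5,15,-2,1.2,-8.9,2.9,-0.3,-12.5,15,-2,1.2,-8.9,2.9,-0.3,-12.5,15,-2,1.2,-8.9,2.9,-0.3,-12.5,15,-2,1.2,-8.9,2.9,-0.3,-12.5,15,-2,1.2,-8.9,2.9,-0.3,-12.5,15,-2,1.2,-8.9,2.9,-0.3,-12.5,15,-2,1.2,-8.9,2.9,-0.3])

```text
time_s: 1.65
tcp_pos: [0.4383, 0.0742, 0.295]
ee_rot: [[-0.701, -0.147, 0.698], [-0.1, 0.989, 0.108], [-0.706, 0.006, -0.708]]
wrist_force: [1.5, -0.4, 1.4]
gripper_width: 0.65
```

Run:
```python
from h import *
st()
R=Rt(DA,np.radians(45)); k=D(-.001,.0390,.1302)
z=R[:,2]
print(rel(k+z*(.017-.09),R), k+z*(.017-.09))
```

```text
1.65 [0.438 0.074 0.295] [ 1.517 -0.43   1.387] 0.6504703795643296 [  32.831  -23.411  -61.139   60.144  -19.381 -166.702]
[[-0.701 -0.147  0.698]
 [-0.1    0.989  0.108]
 [-0.706  0.006 -0.708]]
[-0.011  5.434  4.055  0.104 -0.013  0.005] [0.52  0.307 0.182]
```

Emit:
move_arm(motion=[0,2.5,1.5,0,0,0,-0.3,0,5.4,2.5,0,0,0,-0.3,0,5.4,2.5,0,0,0,-0.3,0,5.4,3,0,0,0,-0.3,0,5.4,3.5,0,0,0,-0.3,0,5.4,4,0.1,0,0,-0.3,0,5.4,4,0.1,0,0,-0.3,0,5.4,4,0.1,0,0,-0.3,0,5.4,4,0.1,0,0,-0.3])

```text
time_s: 2.4
tcp_pos: [0.4471, 0.132, 0.2719]
ee_rot: [[-0.725, -0.176, 0.666], [-0.127, 0.984, 0.122], [-0.677, 0.004, -0.736]]
wrist_force: [-0.0, 0.5, 1.0]
gripper_width: 0.646
```

Run:
```python
from h import *
st()
cv2.imwrite("pics/w1.png",imaging.capture("wrist"))
cv2.imwrite("pics/s1.png",imaging.capture("scene"))
R=Rt(DA,np.radians(45)); k=D(-.001,.0390,.1302)
z=R[:,2]
print(rel(k+z*(.017-.09),R), rel(k+z*(.017),R))
```

```text
2.4 [0.447 0.132 0.272] [-0.012  0.499  1.048] 0.6462586505801802 [  35.861  -17.755  -61.217   68.768  -18.241 -177.405]
[[-0.725 -0.176  0.666]
 [-0.127  0.984  0.122]
 [-0.677  0.004 -0.736]]
[-0.349  3.966  3.401  0.32  -0.473  0.272] [-0.441  3.902  5.649  0.32  -0.473  0.272]
```

View pics/w1.png

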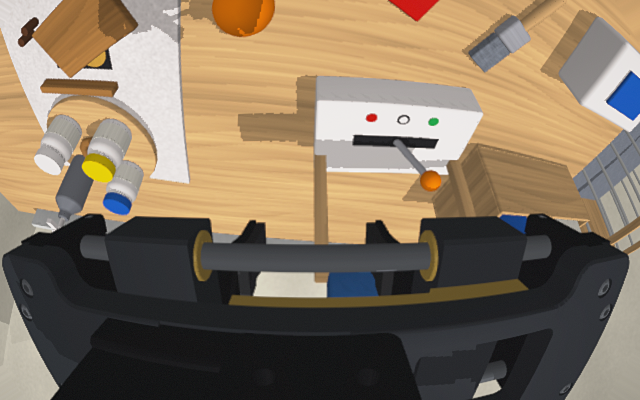

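View pics/s1.png

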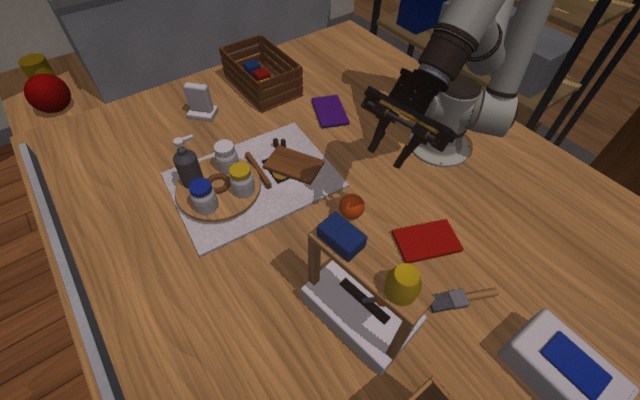

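The wrist view shows the knob at (431,181), to the right of the slot. The arm stalled with j6 and j3 at their range limits. I'll turn the hand a half turn, which gives the same grasp and frees j6.

Run:
```python
from h import *
R=Rt(DA,np.radians(42)); k=D(-.001,.0390,.1302)
z=R[:,2]
p=k+z*(.017-.13);print(p,rel(p,R))
```

```text
[0.496 0.303 0.214] [-0.456  3.991  2.4    0.312  0.127  0.281]
```

Emit:
move_arm(motion=[0,0.3,0.3,0,0,-1.4,-0.3,0,0.6,0.6,0,0,-2.8,-0.3,0,0.9,0.9,0,0,-4.2,-0.3,0,1.2,1.2,0,0,-5.6,-0.3,0,1.5,1.4,0,0,-7,-0.3,0,1.8,1.6,0,0,-8.4,-0.3,-0.1,2.1,1.8,0,0,-9.8,-0.3,-0.1,2.4,2,0,0,-11.2,-0.3,-0.2,2.7,2.2,0,0,-12.6,-0.3,-0.2,3,2.4,0,0,-14,-0.3,-0.3,3.3,2.4,0,0,-15.4,-0.3,-0.4,3.6,2.4,0,0,-16.8,-0.3,-0.4,4,2.4,0,0,-18.2,-0.3,-0.4,4,2.4,0,0,-19.6,-0.3,-0.4,4,2.4,0,0,-21,-0.3,-0.4,4,2.4,0,0,-22.4,-0.3,-0.4,4,2.4,0,0,-23.8,-0.3,-0.4,4,2.4,0,0,-25.2,-0.3,-0.4,4,2.4,0,0,-26.6,-0.3,-0.4,4,2.4,0,0,-28,-0.3])

```text
time_s: 4.17
tcp_pos: [0.4946, 0.3035, 0.2128]
ee_rot: [[0.667, -0.333, 0.666], [-0.538, -0.834, 0.122], [0.515, -0.44, -0.736]]
wrist_force: [-0.4, -0.4, -0.0]
gripper_width: 0.655
```

```bash
cat >> h.py <<'E'
F=np.diag([-1.,-1,1])
E
python3 - <<'E'
from h import *
st()
R=Rt(DA,np.radians(42))@F; k=D(-.001,.0390,.1302)
z=R[:,2]
p=k+z*(.017-.13);print(p,rel(p,R), rel(k+z*.017,R))
E
```

```text
4.17 [0.495 0.304 0.213] [-0.442 -0.423 -0.037] 0.654605088063675 [ 35.95    1.639 -54.761 109.226 -18.04  -80.037]
[[ 0.667 -0.333  0.666]
 [-0.538 -0.834  0.122]
 [ 0.515 -0.44  -0.736]]
[0.496 0.303 0.214] [ 0.047 -0.026  0.    -0.346 -0.013 -7.756] [ 0.075  0.065  3.249 -0.346 -0.013 -7.756]
```

```bash
cat > kin.py <<'E'
import numpy as np
from scipy.optimize import least_squares
from scipy.spatial.transform import Rotation as Rot
data=[([-51.589,22.091,.380,-.03,-68.411,-14.817],[.24992,-.57213,.19525],[-.00096,.00198,-1]),
([32.831,-23.411,-61.139,60.144,-19.381,-166.702],[.4383,.0742,.295],[.698,.108,-.708]),
([35.861,-17.755,-61.217,68.768,-18.241,-177.405],[.4471,.132,.2719],[.666,.122,-.736]),
([35.95,1.639,-54.761,109.226,-18.04,-80.037],[.4946,.3035,.2128],[.666,.122,-.736])]
def wc(q,P):
    s0,a,b,e,h,d=P;q1,q2,q3=np.radians(q[:3]);f=q2-q3
    rr=s0+a*np.sin(q2)+b*np.cos(f)+e*np.sin(f);z=h+a*np.cos(q2)-b*np.sin(f)+e*np.cos(f)
    return np.array([rr*np.cos(q1),rr*np.sin(q1),z])
def R03(q): # axes: forearm dir, left, up-normal
    q1=np.radians(q[0]);f=np.radians(q[1]-q[2])
    return Rot.from_euler('ZY',[q1,f]).as_matrix()
def zdir(q):
    # forearm along x; roll j4 about x, bend j5 about y: j5 neg = pitch down
    for_=Rot.from_euler('XY',[np.radians(S4*q[3]),np.radians(-q[4])]).as_matrix()
    return R03(q)@for_@np.array([1,0,0.])
S4=1
E
python3 - <<'E'
import kin;from kin import *
np.set_printoptions(precision=4,suppress=True)
for s in (1,-1):
    kin.S4=s
    print(s,[np.linalg.norm(zdir(q)-np.array(z)) for q,p,z in data])
def res(P): return np.concatenate([wc(q,P)+P[5]*np.array(z)-p for q,p,z in data])
o=least_squares(res,[0,.35,.35,.05,.3,.2]);print(o.x,np.abs(o.fun).max(),np.linalg.svd(o.jac)[1])
E
```

```text
1 [np.float64(0.0009649896485031627), np.float64(0.5754853919101658), np.float64(0.5830508192553474), np.float64(0.5846413669485694)]
-1 [np.float64(2.0831944640458582e-05), np.float64(0.00016721365862427967), np.float64(0.0006578027727182174), np.float64(0.0006056533942543197)]
[0.1179 0.5736 0.2757 0.03   0.2021 0.4438] 0.12296289296278853 [3.8401 2.8718 0.8294 0.4697 0.245  0.1952]
```

```bash
sed -i 's/^S4=1/S4=-1/' kin.py
cat >> kin.py <<'E'
def fk(q,P):
    s0,a,a2,b,e,h,d,g=P;q1,q2,q3=np.radians(q[:3]);f=q2-q3
    rr=s0+a*np.sin(q2)+a2*np.cos(q2)+b*np.cos(f)+e*np.sin(f);z=h+a*np.cos(q2)-a2*np.sin(q2)-b*np.sin(f)+e*np.cos(f)
    w=np.array([rr*np.cos(q1),rr*np.sin(q1),z])
    M=R03(q)@Rot.from_euler('XY',[np.radians(S4*q[3]),np.radians(-q[4])]).as_matrix()
    return w+M@[d,0,g],M[:,0]
E
python3 - <<'E'
from kin import *
np.set_printoptions(precision=4,suppress=True)
def res(P): return np.concatenate([fk(q,P)[0]-p for q,p,z in data])
o=least_squares(res,[0,.35,0,.35,.05,.3,.2,0]);print(o.x,np.abs(o.fun).max(),np.linalg.svd(o.jac)[1])
print(o.fun)
E
```

```text
[-0.4191  1.9047 -0.8031  0.3377  0.1171  0.6506  2.5052  0.6981] 0.12547782383079684 [3.9339 3.5054 1.8231 0.664  0.6223 0.2158 0.1948 0.017 ]
[ 0.1255  0.1004 -0.0006  0.0006  0.0306  0.0145 -0.0435  0.0203 -0.0184
  0.0416 -0.0454  0.0045]
```

```bash
cat >> kin.py <<'E'
def fk(q,P):
    s0,a,l,b,e,h,d=P;q1,q2,q3=np.radians(q[:3]);f=q2-q3
    rr=s0+a*np.sin(q2)+b*np.cos(f)+e*np.sin(f);z=h+a*np.cos(q2)-b*np.sin(f)+e*np.cos(f)
    c,s=np.cos(q1),np.sin(q1)
    w=np.array([rr*c-l*s,rr*s+l*c,z])
    M=R03(q)@Rot.from_euler('XY',[np.radians(S4*q[3]),np.radians(-q[4])]).as_matrix()
    return w+M@[d,0,0],M[:,0]
E
python3 - <<'E'
from kin import *
np.set_printoptions(precision=4,suppress=True)
def res(P): return np.concatenate([fk(q,P)[0]-p for q,p,z in data])
o=least_squares(res,[0,.35,0,.35,.05,.3,.2]);print(o.x,np.abs(o.fun).max(),np.linalg.svd(o.jac)[1])
P=o.x
lo=[-179,-69.3,-61.27,-181.25,-171.15];hi=[179,118,80.66,117.63,-9.14]
from h import D,DA,Rt,DT
for yaw in (DA,DA-.15,DA-.3,DA+.15):
  for tilt in (35,40,45):
    R=Rt(yaw,np.radians(tilt));z=R[:,2]
    for name,k,b in (("pre",D(0,.039,.1302),.09),("grasp",D(0,.039,.1302),0),("off",D(0,0,.14),0)):
        p=k+z*(.017-b)
        s=least_squares(lambda q:np.r_[(fk(q,P)[0]-p)*100,(fk(q,P)[1]-z)*50],[36,1,-54,100,-18],method='lm' ,x_scale=[10]*5)
        print(round(yaw-DA,2),tilt,name,s.x,s.cost<1e-3,all(s.x<hi) and all(s.x>lo))
E
```

```text
[ 0.5196  0.3066 -0.1325 -0.0881  0.119  -0.1876  0.0051] 0.07037556796729313 [3.8421 2.8726 2.0331 0.7795 0.4204 0.228  0.1296]
0.0 35 pre [  42.787   -9.103 -103.368  148.386  -38.571] True False
0.0 35 grasp [  40.163   -4.146 -129.788  160.73   -67.506] True False
0.0 35 off [  37.153   -6.46  -127.862  161.92   -64.021] True False
0.0 40 pre [  43.085  -10.418 -106.024  148.349  -44.686] True False
0.0 40 grasp [  40.124   -3.996 -129.415  158.971  -72.025] True False
0.0 40 off [  37.117   -6.299 -127.492  160.407  -68.635] True False
0.0 45 pre [  43.366  -11.689 -108.769  148.218  -50.906] True False
0.0 45 grasp [  40.088   -3.856 -129.023  157.313  -76.538] True False
0.0 45 off [  37.083   -6.147 -127.101  158.998  -73.238] True False
-0.15 35 pre [  43.284   -8.569 -103.035  140.174  -38.33 ] True False
-0.15 35 grasp [  40.089   -4.228 -129.858  155.796  -65.655] True False
-0.15 35 off [  37.076   -6.532 -127.917  156.738  -62.439] True False
-0.15 40 pre [  43.645   -9.818 -105.677  140.145  -44.358] True False
-0.15 40 grasp [  40.042   -4.088 -129.494  153.58   -70.0
[... 872 characters left out ...]
45 off [  36.902   -6.355 -127.262  147.018  -69.232] True False
0.15 35 pre [  42.228   -9.46  -103.584  156.692  -38.755] True False
0.15 35 grasp [  40.243   -4.091 -129.742  165.756  -68.944] True False
0.15 35 off [  37.238   -6.416 -127.828  167.161  -65.213] True False
0.15 40 pre [  42.455  -10.82  -106.247  156.657  -44.937] True False
0.15 40 grasp [  40.214   -3.934 -129.363  164.457  -73.58 ] True False
0.15 40 off [  37.211   -6.25  -127.454  166.088  -69.915] True False
0.15 45 pre [  42.67   -12.134 -108.996  156.553  -51.235] True False
0.15 45 grasp [  40.187   -3.788 -128.965  163.23   -78.198] True False
0.15 45 off [  37.187   -6.093 -127.059  165.086  -74.595] True False
```

Run:
```python
from kin import *
from h import on
np.set_printoptions(precision=4,suppress=True)
print(on("top",(343,385),0))
def res(P,full=False):
    return np.concatenate([fk(q,P[:7])[0]+[P[7],P[8],0]-p for q,p,z in data])
for x0 in ([0,.35,0,.35,.05,.3,.2,0,0],[0,.3,0,.3,0,.2,.3,.1,.1]):
    o=least_squares(res,x0);print(o.x,np.abs(o.fun).max(),np.linalg.svd(o.jac)[1])
def res2(P):
    return np.r_[res(np.r_[P[:2],0,P[2:]])]
o=least_squares(res2,[0,.35,.35,.05,.3,.2,0,0]);print(o.x,np.abs(o.fun).max(),o.fun)
```

```text
[ 0.0723 -0.0226  0.    ]
[ 0.7925 -0.5811  0.4491 -0.9449  1.0479 -0.5368  0.0565 -0.1538 -0.7869] 0.05896663613513964 [3.9117 3.2842 2.7039 1.1864 0.9874 0.3949 0.2293 0.0998 0.0149]
[ 0.7925 -0.5811  0.4491 -0.9449  1.0479 -0.5368  0.0565 -0.1538 -0.7869] 0.058966637504197394 [3.9117 3.2842 2.7039 1.1864 0.9874 0.3949 0.2293 0.0998 0.0149]
[-0.0003  0.69    0.4705  0.0215  0.4556  0.7403 -0.1906 -0.0231] 0.0615000713676801 [-0.0037 -0.0014  0.0052 -0.019   0.0426 -0.0013 -0.0264  0.0202 -0.0119
  0.0491 -0.0615  0.0079]
```

```bash
cat >> kin.py <<'E'
def fk(q,P):
    s0,a,l,b,e,h,d,ly,g=P;q1,q2,q3=np.radians(q[:3]);f=q2-q3
    rr=s0+a*np.sin(q2)+b*np.cos(f)+e*np.sin(f);z=h+a*np.cos(q2)-b*np.sin(f)+e*np.cos(f)
    c,s=np.cos(q1),np.sin(q1)
    w=np.array([rr*c-l*s,rr*s+l*c,z])
    M=R03(q)@Rot.from_euler('XY',[np.radians(S4*q[3]),np.radians(-q[4])]).as_matrix()
    return w+M@[d,ly,g],M[:,0]
E
python3 - <<'E'
from kin import *
np.set_printoptions(precision=4,suppress=True)
full=lambda P,m:np.where(m,P,0)
import itertools
names="s0,a,l,b,e,h,d,ly,g".split(',')
base=[1,1,0,1,1,1,1,0,0]
for on_ in ([7],[8],[2],[7,8],[2,7],[2,7,8],[2,8]):
    m=np.array(base);m[on_]=1
    o=least_squares(lambda P:np.concatenate([fk(q,full(P,m))[0]-p for q,p,z in data]),[0,.35,0,.35,.05,.3,.2,0,0]);print([names[i] for i in on_],full(o.x,m),np.abs(o.fun).max())
E
```

```text
['ly'] [ 0.0001  0.565   0.      0.4217 -0.      0.1605  0.3327 -0.1598  0.    ] 2.528495197673397e-05
['g'] [-0.054   0.7028  0.      0.3232  0.0585  0.2503  0.643   0.      0.0729] 0.12540532098648735
['l'] [ 0.5196  0.3066 -0.1325 -0.0881  0.119  -0.1876  0.0051  0.      0.    ] 0.07037631890100504
['ly', 'g'] [ 0.0001  0.5649  0.      0.4217 -0.      0.1605  0.3326 -0.1598 -0.    ] 2.4429790262306406e-05
['l', 'ly'] [ 0.0002  0.5649 -0.      0.4216  0.      0.1604  0.3326 -0.1598  0.    ] 2.4236484280543147e-05
['l', 'ly', 'g'] [ 0.0002  0.5649 -0.      0.4216  0.      0.1604  0.3326 -0.1598 -0.    ] 2.3461316166706325e-05
['l', 'g'] [ 0.2576  0.5118 -0.1608 -0.0699  0.1957 -0.1731  0.3156  0.      0.1475] 0.06291775149662424
```

```bash
cat >> kin.py <<'E'
P0=[0,.565,0,.4217,0,.1605,.3327,-.1598,0]
LO=np.array([-179,-69.2,-61.2,-181.2,-171]);HI=np.array([179,118,80.6,117.6,-9.2])
def ik(p,z,seeds=None):
    best=[]
    import itertools
    for sd in (seeds or [[a,b,c,d,e] for a in (0,40) for b in (0,30) for c in (-40,0) for d in (-90,0,90,-170) for e in (-30,-70)]):
        s=least_squares(lambda q:np.r_[(fk(q,P0)[0]-p)*10,(fk(q,P0)[1]-z)*5],sd,bounds=(LO,HI),x_scale=[10]*5)
        if s.cost<1e-6 and not any(np.linalg.norm(s.x-x)<3 for x in best): best.append(s.x)
    return best
E
cat > t.py <<'E'
from kin import *
from h import D,DA,Rt
np.set_printoptions(precision=1,suppress=True)
for dy in (0,-.3,.3,.6):
  for tilt in (36,42,48):
    R=Rt(DA+dy,np.radians(tilt));z=R[:,2]
    for name,k,b in (("pre",D(0,.039,.1302),.09),("grasp",D(0,.039,.1302),0),("off",D(0,0,.14),0)):
        print(dy,tilt,name,ik(k+z*(.017-b),z))
E
time python3 t.py
```

```text
0 36 pre [array([ 42.9,   7.2, -49. ,  81.7, -19.8])]
0 36 grasp []
0 36 off []
0 42 pre []
0 42 grasp []
0 42 off []
0 48 pre []
0 48 grasp []
0 48 off []
-0.3 36 pre [array([ 55. ,  11.9, -41.6,  62.6, -36.6])]
-0.3 36 grasp [array([ 42.7,  19.5, -44.1,  85.9, -27.6])]
-0.3 36 off [array([ 38. ,  17.1, -46.2,  89.2, -25.5])]
-0.3 42 pre [array([ 53.3,  12. , -47.2,  79. , -37.2])]
-0.3 42 grasp [array([ 39.7,  20. , -46.9, 102.7, -31.1])]
-0.3 42 off [array([ 34.1,  17.5, -48.8, 107.7, -28.8])]
-0.3 48 pre [array([ 51.9,  12.9, -51.2,  92.8, -40.6])]
-0.3 48 grasp [array([ 38.3,  21.1, -48.9, 114. , -36.8])]
-0.3 48 off []
0.3 36 pre []
0.3 36 grasp []
0.3 36 off []
0.3 42 pre []
0.3 42 grasp []
0.3 42 off []
0.3 48 pre []
0.3 48 grasp []
0.3 48 off []
0.6 36 pre [array([ 43.2,   6.5, -32.9,   1.9, -14.6])]
0.6 36 grasp []
0.6 36 off [array([ 38.5,  15.4, -27.3, -11.6, -11.6])]
0.6 42 pre []
0.6 42 grasp []
0.6 42 off []
0.6 48 pre []
0.6 48 grasp []
0.6 48 off [array([ 28.3,  15.1, -20.7, -56.3, -12.6])]
real	1m24.688s
user	1m24.806s
sys	0m0.105s
```

```bash
cat > t.py <<'E'
from kin import *
from h import D,DA,DT,R2,Rt
np.set_printoptions(precision=1,suppress=True)
def clear(p,R,T): # p TCP, body begins 70 back
    w=np.linspace(-.0375,.0375,5);v=np.linspace(-.095,.095,21);t=np.linspace(.07,.20,27)
    W,V,Tt=np.meshgrid(w,v,t);q=p+W.reshape(-1,1)*R[:,0]+V.reshape(-1,1)*R[:,1]-Tt.reshape(-1,1)*R[:,2]
    q=np.vstack([q,p+.067*R[:,0]-.17*R[:,2]])
    l=np.c_[(q[:,:2]-DT)@R2(DA),q[:,2]]
    def dist(lo,hi): return np.linalg.norm(np.maximum(np.maximum(lo-l,l-hi),0),axis=1)
    d1=dist(np.array([-.01,-.12,.235]),np.array([.055,.12,.321]));d2=dist(np.array([.036,.102,.06]),np.array([.054,.12,.235]))
    return d1[:-1].min()*1e3,d1[-1]*1e3,d2.min()*1e3,l[:,2].min()*1e3
sd=[[40,17,-46,90,-27]]
for dy in (-.12,-.16,-.2,-.25,-.3):
  for tilt in (36,40,44,48):
    R=Rt(DA+dy,np.radians(tilt));z=R[:,2]
    for name,k,b in (("pre",D(0,.014,.136),.09),("grasp",D(0,.014,.136),0),("off",D(0,0,.14),0)):
        p=k+z*(.012-b);s=ik(p,z,sd)
        if s: print(dy,tilt,name,s[0],np.array(clear(p,R@np.diag([-1,-1,1]),0)))
E
time python3 t.py
```

```text
-0.12 36 pre [ 47.    6.7 -47.5  71.5 -26.4] [ 34.9  97.8  91.5 233.7]
-0.12 36 grasp [ 30.4  15.8 -47.6 108.4 -17.6] [  3.3  28.4  28.4 160.9]
-0.12 36 off [ 28.3  14.9 -48.  109.9 -16.6] [  1.8  28.4  29.3 164.9]
-0.12 40 pre [ 42.3   6.3 -51.5  90.2 -25. ] [ 44.6 108.5  98.4 225.3]
-0.12 44 pre [ 37.6   6.3 -54.  107.4 -25.6] [ 53.9 120.  105.4 216.4]
-0.16 36 pre [ 48.7   7.3 -46.5  69.2 -28.7] [ 30.8  97.4  87.9 233.7]
-0.16 36 grasp [ 32.9  16.1 -47.4 102.8 -19.7] [  1.7  28.2  24.6 160.9]
-0.16 36 off [ 31.   15.2 -47.9 104.1 -18.8] [  0.   28.2  25.7 164.9]
-0.16 40 pre [ 44.9   6.9 -50.7  85.9 -27.6] [ 40.4 108.   94.6 225.3]
-0.16 44 pre [ 41.1   7.  -53.5 101.3 -28.4] [ 49.7 119.4 101.4 216.4]
-0.16 48 pre [ 38.2   7.5 -55.5 114.  -31. ] [ 58.7 131.3 108.3 207.2]
-0.2 36 pre [ 50.1   8.  -45.6  67.1 -30.9] [ 26.7  96.9  84.3 233.7]
-0.2 36 grasp [ 35.3  16.5 -47.1  97.7 -21.8] [  0.   27.9  20.8 160.9]
-0.2 36 off [ 33.4  15.6 -47.6  98.9 -20.9] [  0.   27.9  22.3 164.9]
-0.2 40 pre [ 47.3   7.6 -49.7  82.  -30.1] [ 36.2 107.3  90.8 225.3]
-0.2 40 grasp [ 31.9  16.6 -48.5 
[... 1012 characters left out ...]
 0.   26.9  11.5 160.9]
-0.3 36 off [ 38.8  16.7 -46.2  87.6 -25.9] [  0.   26.9  15.3 164.9]
-0.3 40 pre [ 52.1   9.6 -46.9  73.7 -35.9] [ 25.7 104.9  81.2 225.3]
-0.3 40 grasp [ 37.8  17.7 -47.6  99.4 -28.4] [  0.   38.   16.1 156.3]
-0.3 40 off [ 35.9  16.8 -48.2 100.9 -27.6] [  0.   38.   18.3 160.3]
-0.3 44 pre [ 50.6   9.8 -50.2  84.6 -37.1] [ 35.1 115.7  87.4 216.4]
-0.3 44 grasp [ 36.1  18.2 -49.  109.3 -31.5] [  2.7  48.8  20.6 151.7]
-0.3 44 off [ 34.   17.3 -49.6 111.1 -30.6] [  1.2  48.8  21.9 155.7]
-0.3 48 pre [ 49.4  10.5 -52.8  94.1 -39.5] [ 44.1 127.   93.8 207.2]
-0.3 48 grasp [ 35.1  19.  -50.3 116.8 -35.5] [  9.4  59.3  25.1 146.9]
real	0m1.969s
user	0m2.292s
sys	0m0.151s
```

```bash
sed -i '/^sd=/,$d' t.py; cp t.py clr.py
cat >> t.py <<'E'
sd=[[40,17,-46,90,-27]]
F=np.diag([-1,-1,1.])
for dy in (-.1,-.15,-.2,-.25,-.3,-.4):
  for tilt in (38,41,44,47,50):
    R=Rt(DA+dy,np.radians(tilt));z=R[:,2];ok=1;J=[]
    for k in (D(0,.014,.136),D(0,-.002,.14)):
        p=k+z*.005;s=ik(p,z,sd)
        if not s: ok=0
        else: J.append(s[0])
    if not ok: continue
    b=max(((clear(p,Rr,0)[0],g) for g in range(-30,31,5) for Rr in [R@F@Rot.from_euler('z',g,degrees=True).as_matrix()]))
    g=b[1];Rr=R@F@Rot.from_euler('z',g,degrees=True).as_matrix()
    print(dy,tilt,g,np.array(clear(p,Rr,0)),J[0],J[1])
E
time python3 t.py
python3 - <<'E'
import cv2
b=cv2.imread("pics/s1.png");cv2.imwrite("pics/c4.png",cv2.resize(b[40:180,340:520],None,fx=4,fy=4,interpolation=cv2.INTER_CUBIC))
E
```

```text
-0.15 38 -5 [  9.7  37.6  38.6 163.1] [ 31.3  15.3 -48.3 110.1 -20.2] [ 28.7  14.3 -48.8 112.3 -19. ]
-0.2 38 -10 [ 10.8  36.3  39.6 158.3] [ 34.5  15.8 -48.1 103.2 -22.9] [ 32.1  14.8 -48.7 105.1 -21.8]
-0.2 41 -10 [ 14.5  45.   42.8 154. ] [ 32.2  16.  -49.1 113.4 -24.6] [ 29.6  15.  -49.6 115.8 -23.4]
-0.25 38 -10 [  9.8  35.2  34.4 158.3] [ 37.4  16.3 -47.5  97.  -25.4] [ 35.2  15.3 -48.2  98.6 -24.4]
-0.25 41 -10 [ 14.6  43.8  37.6 154. ] [ 35.4  16.5 -48.8 106.5 -27.1] [ 33.   15.5 -49.4 108.6 -26. ]
-0.25 44 -10 [ 19.5  52.2  40.7 149.6] [ 34.   16.9 -49.7 114.2 -29.5] [ 31.4  15.9 -50.3 116.6 -28.3]
-0.3 38 -15 [  9.2  33.2  35.5 153.8] [ 40.1  16.9 -46.7  91.2 -27.8] [ 38.   15.9 -47.5  92.7 -26.9]
-0.3 41 -15 [ 12.7  41.6  38.4 149.2] [ 38.4  17.1 -48.1 100.2 -29.4] [ 36.1  16.1 -48.9 102.1 -28.4]
-0.3 44 -15 [ 16.5  49.9  41.2 144.5] [ 37.1  17.5 -49.3 107.5 -31.7] [ 34.7  16.5 -50.  109.7 -30.7]
-0.3 47 -10 [ 20.4  58.9  38.5 145.3] [ 36.2  18.1 -50.3 113.5 -34.6] [ 33.7  17.  -51.  115.9 -33.6]
-0.4 38 -20 [  7.5  28.9  31.1 149.5] [ 44.6  18.3 -44.5  81.2 -32.5] [ 42.8  17.2 -45.4  82.4 -31.6]
-0.4 41 -20 [ 11.1  37.   33.6 144.6] [ 43.5  18.5 -46.2  88.8 -34. ] [ 41.5  17.5 -47.1  90.4 -33.1]
-0.4 44 -15 [ 15.1  45.9  30.4 144.5] [ 42.6  18.9 -47.6  95.4 -36.1] [ 40.5  17.8 -48.5  97.3 -35.2]
-0.4 47 -15 [ 20.4  53.7  33.  139.9] [ 42.   19.5 -48.8 100.9 -38.6] [ 39.8  18.4 -49.7 103.  -37.8]
-0.4 50 -15 [ 25.7  61.4  35.5 135.2] [ 41.7  20.2 -49.8 105.6 -41.6] [ 39.4  19.2 -50.7 107.8 -40.7]
real	0m3.334s
user	0m3.058s
sys	0m0.161s
```

View pics/c4.png

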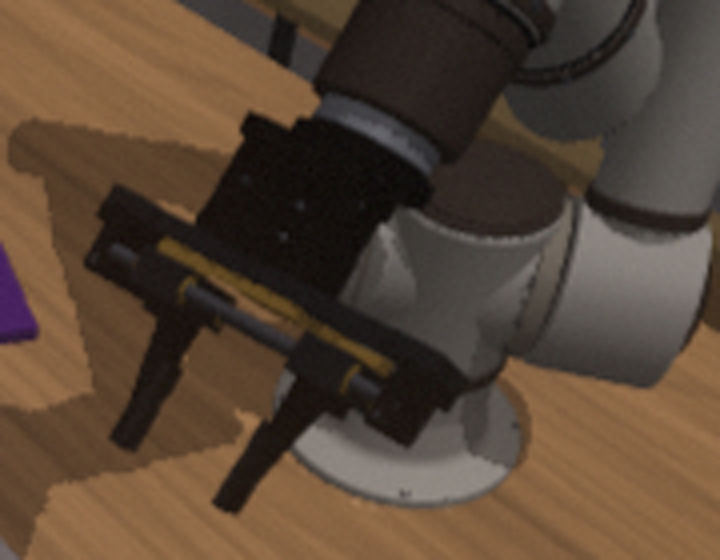

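```bash
cat >> h.py <<'E'
RG=Rt(DA-.35,np.radians(47))@F@Rot.from_euler('z',-12,degrees=True).as_matrix()
E
python3 - <<'E'
from h import *; from kin import ik
from clr import clear
np.set_printoptions(precision=3,suppress=True)
z=RG[:,2]
for k,b in ((D(0,.024,.134),.09),(D(0,.024,.134),0),(D(0,0,.14),0)):
    p=k+z*(.007-b);print(p,rel(p,RG),ik(p,z,[[40,17,-46,90,-27]]),clear(p,RG,0))
E
```

```text
[0.515 0.312 0.191] [-0.061 -0.099  0.769 -2.887  1.632 -7.253] [array([ 54.667,  11.839, -49.869,  84.2  , -42.456])] (np.float64(55.53765711929938), np.float64(121.74498583173403), np.float64(101.97420273893951), np.float64(197.07389047431602))
[0.579 0.298 0.129] [ 0.406  0.326  2.929 -2.887  1.632 -7.253] [array([ 40.447,  19.566, -49.065, 106.029, -37.106])] (np.float64(24.635968836020147), np.float64(55.221029811925305), np.float64(35.474880662227186), np.float64(135.69403806869119))
[0.583 0.274 0.135] [ 0.859  0.727  2.802 -2.887  1.632 -7.253] [array([ 36.915,  17.975, -50.273, 109.353, -35.753])] (np.float64(19.739254291614923), np.float64(55.22102981192534), np.float64(33.899426574702396), np.float64(141.69403806869119))
```

Good clearances. Going to pre-grasp with the jaws open.

Emit:
move_arm(motion=[0,0,0,-0.5,0.3,-1.2,-1,0,0,0,-1,0.6,-2.4,-1,0,0,0.2,-1.4,0.8,-3.6,-1,0,0,0.4,-1.9,1.1,-4.8,-1,0,0,0.6,-2.4,1.4,-6,-1,-0.06,-0.1,0.77,-2.9,1.63,-7.25,-1,-0.06,-0.1,0.77,-2.9,1.63,-7.25,-1,-0.06,-0.1,0.77,-2.9,1.63,-7.25,-1,-0.06,-0.1,0.77,-2.9,1.63,-7.25,-1])

```text
time_s: 4.92
tcp_pos: [0.5147, 0.3116, 0.1906]
ee_rot: [[0.696, -0.067, 0.715], [0.062, -0.986, -0.153], [0.715, 0.151, -0.683]]
wrist_force: [-0.4, 0.1, 0.8]
gripper_width: 0.995
```

Run:
```python
from h import *
st()
cv2.imwrite("pics/w2.png",imaging.capture("wrist"))
z=RG[:,2]
for k,b in ((D(0,.024,.134),.0),(D(0,0,.14),0)):
    print(rel(k+z*(.007-b),RG))
# predicted pixel of knob in wrist cam
def wproj(P):
    p=imaging.camera_params("wrist");T=p["world_from_camera"];K=p["intrinsics"];c=T[:3,:3].T@(np.array(P)-T[:3,3])
    th=np.arctan2(np.hypot(c[0],c[1]),c[2]);u=c[:2]/np.hypot(c[0],c[1])*th*K[0,0];return u+K[:2,2]
for P in (D(0,.0384,.1302),D(0,.044,.1302),D(.006,.0384,.1302)): print("knob px",wproj(P))
print(wproj(r.sense()["tcp_pos"]))
```

```text
4.92 [0.515 0.312 0.191] [-0.417  0.13   0.801] 0.9952469461078185 [ 54.701  11.823 -49.838  84.018 -42.472 -37.83 ]
[[ 0.696 -0.067  0.715]
 [ 0.062 -0.986 -0.153]
 [ 0.715  0.151 -0.683]]
[-0.005 -0.019  2.254  0.009  0.008 -0.028]
[ 0.124  0.584  2.302  0.009  0.008 -0.028]
knob px [298.796 195.833]
knob px [292.711 196.452]
knob px [297.624 190.243]
[315.828 223.255]
```

View pics/w2.png

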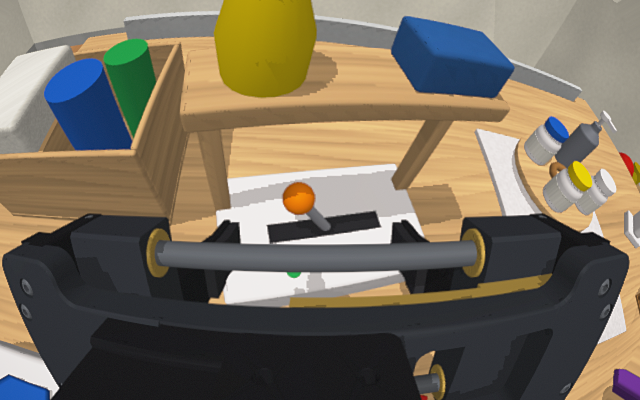

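The knob shows at (299,198) and the prediction was (299,196), so the two agree. Advancing.

Emit:
move_arm(motion=[0,0,0.5,0,0,0,-1,0,0,1,0,0,0,-1,0,0,1.4,0,0,0,-1,0,0,1.8,0,0,0,-1,0,0,2.1,0,0,0,-1,0,0,2.25,0,0,0,-1,0,0,2.25,0,0,0,-1])

```text
time_s: 5.55
tcp_pos: [0.5798, 0.2959, 0.1294]
ee_rot: [[0.696, -0.07, 0.714], [0.06, -0.986, -0.155], [0.715, 0.151, -0.683]]
wrist_force: [-0.5, -0.8, 0.5]
gripper_width: 0.998
```

Run:
```python
from h import *
st()
cv2.imwrite("pics/w3.png",imaging.capture("wrist")[120:360,150:490])
```

```text
5.55 [0.58  0.296 0.129] [-0.529 -0.805  0.532] 0.9976271520989877 [ 40.276  19.507 -49.087 105.887 -37.07  -49.396]
[[ 0.696 -0.07   0.714]
 [ 0.06  -0.986 -0.155]
 [ 0.715  0.151 -0.683]]
```

View pics/w3.png

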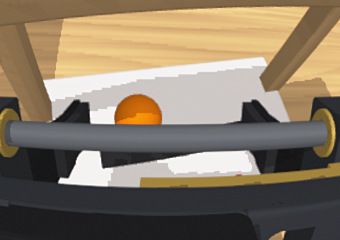

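The knob sits between the open fingers at crop (138,113). Closing.

Emit:
move_arm(motion=[0,0,0,0,0,0,1,0,0,0,0,0,0,1,0,0,0,0,0,0,1,0,0,0,0,0,0,1,0,0,0,0,0,0,1,0,0,0,0,0,0,1,0,0,0,0,0,0,1,0,0,0,0,0,0,1])

```text
time_s: 6.27
tcp_pos: [0.5794, 0.2965, 0.1299]
ee_rot: [[0.696, -0.069, 0.715], [0.061, -0.986, -0.154], [0.715, 0.15, -0.682]]
wrist_force: [0.2, -0.5, 0.2]
gripper_width: 0.48
```

Run:
```python
from h import *
st()
z=RG[:,2]
s=r.sense();print("ball est local",R2(DA).T@((s["tcp_pos"]-.007*s["ee_rot"][:,2])[:2]-DT))
for y in (.012,0,-.003):
    zz=.06+np.sqrt(.08**2-y*y); print(y,rel(D(0,y,zz)+z*.007,s["ee_rot"]))
```

```text
6.27 [0.579 0.297 0.13 ] [ 0.243 -0.546  0.171] 0.4795766576116578 [ 40.368  19.457 -49.091 105.834 -37.084 -49.364]
[[ 0.696 -0.069  0.715]
 [ 0.061 -0.986 -0.154]
 [ 0.715  0.15  -0.682]]
ball est local [0.    0.022]
0.012 [ 0.088  0.266 -0.011  0.     0.     0.   ]
0 [0.115 0.559 0.049 0.    0.    0.   ]
-0.003 [0.117 0.631 0.069 0.    0.    0.   ]
```

Emit:
move_arm(motion=[0,0,0,0,0,0,1,0,0,0,0,0,0,1,0,0,0,0,0,0,1,0,0,0,0,0,0,1,0,0,0,0,0,0,1,0,0,0,0,0,0,1])

```text
time_s: 6.77
tcp_pos: [0.5794, 0.2965, 0.1299]
ee_rot: [[0.696, -0.069, 0.715], [0.06, -0.986, -0.154], [0.715, 0.15, -0.682]]
wrist_force: [-1.1, -0.2, -0.9]
gripper_width: 0.043
```

Run:
```python
from h import *
st()
cv2.imwrite("pics/w4.png",imaging.capture("wrist")[120:360,150:490])
```

```text
6.77 [0.579 0.297 0.13 ] [-1.062 -0.169 -0.925] 0.042877132603836875 [ 40.368  19.457 -49.089 105.832 -37.083 -49.363]
[[ 0.696 -0.069  0.715]
 [ 0.06  -0.986 -0.154]
 [ 0.715  0.15  -0.682]]
```

View pics/w4.png

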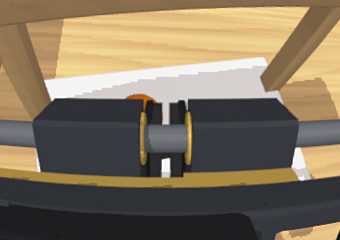

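Run:
```python
from h import *
s=r.sense()
def wproj(P):
    p=imaging.camera_params("wrist");T=p["world_from_camera"];K=p["intrinsics"];c=T[:3,:3].T@(np.array(P)-T[:3,3])
    th=np.arctan2(np.hypot(c[0],c[1]),c[2]);u=c[:2]/np.hypot(c[0],c[1])*th*K[0,0];return u+K[:2,2]
for P in (D(0,.0384,.1302),D(-.003,.0384,.1302),D(0,.0384,.125)):
    print("knob in tool",s["ee_rot"].T@(P-s["tcp_pos"]),wproj(P)-[150,120])
print(wproj(s["tcp_pos"])-[150,120])
cv2.imwrite("pics/s2.png",cv2.resize(imaging.capture("scene")[200:370,270:470],None,fx=3.5,fy=3.5))
t=imaging.capture("top");cv2.imwrite("pics/t2.png",cv2.resize(t[120:225,130:290],None,fx=5,fy=5))
```

```text
knob in tool [-0.004 -0.016 -0.008] [139.895 113.337]
knob in tool [-0.006 -0.016 -0.01 ] [140.726 117.686]
knob in tool [-0.008 -0.017 -0.004] [139.267 116.662]
[165.827 103.249]
```

View pics/s2.png

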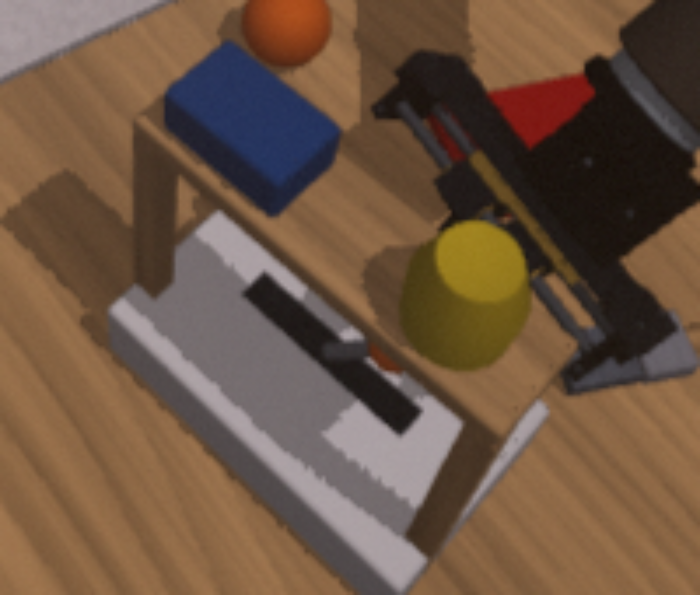

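View pics/t2.png

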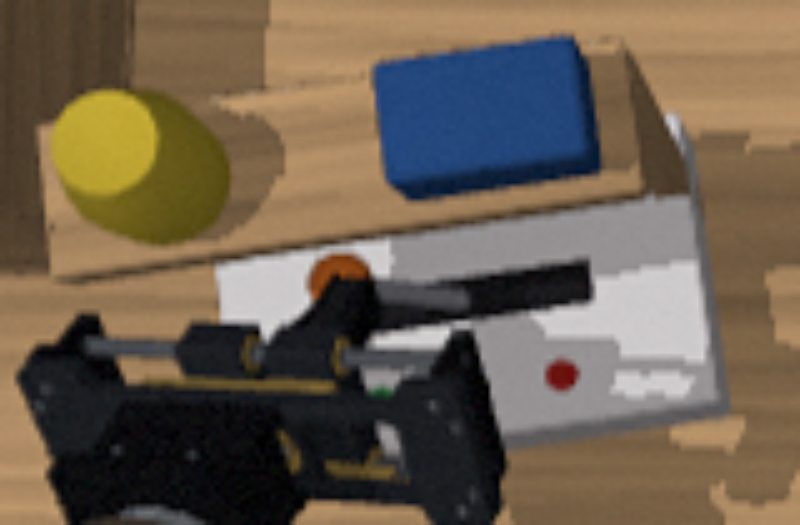

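Run:
```python
from h import *
s=r.sense();R=s["ee_rot"];p=s["tcp_pos"]
for t in (0,.02,.04,.06): print(t,(proj("top",p-t*R[:,2])-[130,120])*5, (proj("top",p-t*R[:,2]-.01*R[:,0])-[130,120])*5)
for P in (D(0,.0384,.1302),D(0,.0384,.12)): print((proj("top",P)-[130,120])*5)
print(s["wrist_force"],s["gripper_width"])
```

```text
0 [380.519 263.705] [385.593 281.522]
0.02 [364.254 288.47 ] [369.522 306.42 ]
0.04 [347.428 314.088] [352.902 332.169]
0.06 [330.012 340.604] [335.703 358.814]
[342.893 279.179]
[349.409 283.467]
[ 0.283 -0.873 -0.488] 0.008846781987549596
```

Run:
```python
from h import *
t=imaging.capture("top");a=cv2.resize(t[160:205,180:250],None,fx=11,fy=11,interpolation=cv2.INTER_CUBIC)
b=cv2.resize(cv2.imread("pics/top0.png")[160:205,180:250],None,fx=11,fy=11,interpolation=cv2.INTER_CUBIC)
s=r.sense();R=s["ee_rot"];p=s["tcp_pos"]
for t_ in (0,.02,.04):
    u=(proj("top",p-t_*R[:,2])-[180,160])*11;cv2.circle(a,tuple(int(v) for v in u),5,(0,255,0),1)
cv2.imwrite("pics/t3.png",np.vstack([a[:300],b[:300]])[:600])
```

```text
(no output)
```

View pics/t3.png

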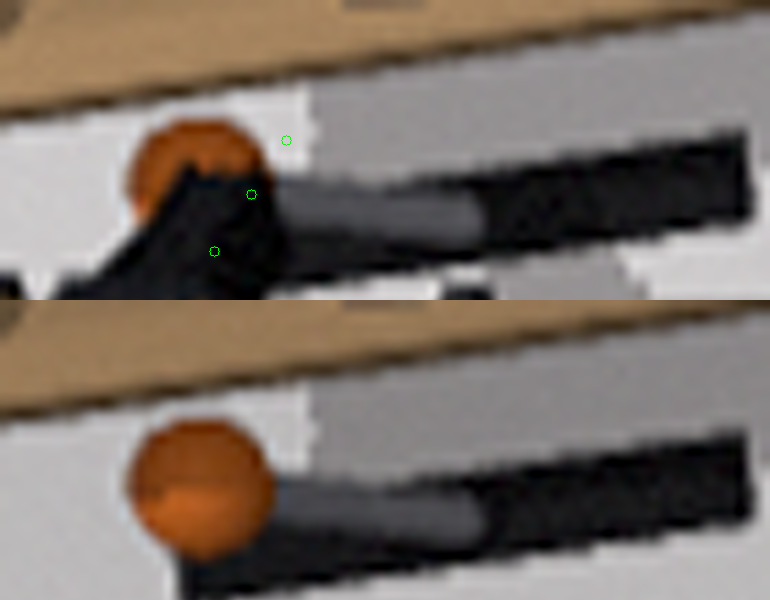

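```bash
cat >> h.py <<'E'
def wproj(P):
    p=imaging.camera_params("wrist");T=p["world_from_camera"];K=p["intrinsics"];c=T[:3,:3].T@(np.array(P)-T[:3,3])
    th=np.arctan2(np.hypot(c[0],c[1]),c[2]);u=c[:2]/np.hypot(c[0],c[1])*th*K[0,0];return u+K[:2,2]
E
python3 - <<'E'
from h import *
s=r.sense();R=s["ee_rot"];p=s["tcp_pos"]
for t in (0,.01,.019,.03):
  for w in (.0095,-.0095):
    print(t,w,wproj(p-t*R[:,2]+w*R[:,0]-.0435*R[:,1]),wproj(p-t*R[:,2]+w*R[:,0]-.0585*R[:,1]))
im=cv2.imread("pics/w2.png");cv2.imwrite("pics/c5.png",cv2.resize(im[190:310,190:450],None,fx=3,fy=3))
E
```

```text
0 0.0095 [248.421 209.007] [226.291 208.831]
0 -0.0095 [250.318 236.279] [228.749 235.798]
0.01 0.0095 [245.115 213.815] [222.003 213.557]
0.01 -0.0095 [247.268 242.206] [224.784 241.606]
0.019 0.0095 [241.863 218.562] [217.801 218.211]
0.019 -0.0095 [244.289 248.022] [220.922 247.289]
0.03 0.0095 [237.484 224.987] [212.167 224.487]
0.03 -0.0095 [240.308 255.832] [215.782 254.9  ]
```

View pics/c5.png

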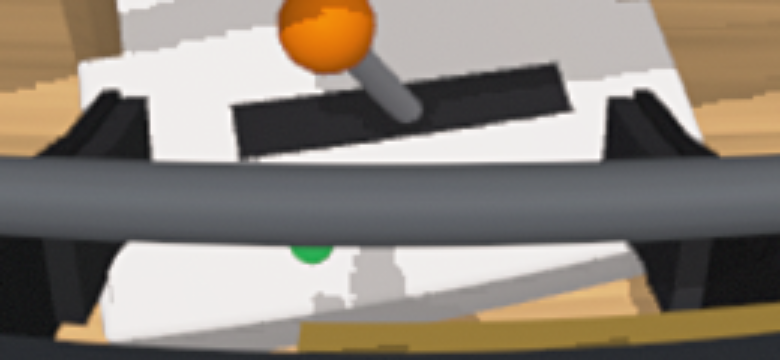

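Run:
```python
from h import *
from clr import clear
s=r.sense();R=s["ee_rot"];p=s["tcp_pos"]
for t in (.07,.09,.12):
  print(t,[((proj("top",p-t*R[:,2]+w*R[:,0]+.095*R[:,1])-[130,120])*5).round() for w in (.0375,-.0375)],[((proj("top",p-t*R[:,2]+w*R[:,0]-.095*R[:,1])-[130,120])*5).round() for w in (.0375,-.0375)])
z=RG[:,2]
for ins in (.007,.017,.027,.032): print(ins,clear(D(0,.024,.134)+z*ins,RG,0),clear(D(0,0,.14)+z*ins,RG,0))
```

```text
0.07 [array([512., 292.]), array([545., 432.])] [array([ 92., 275.]), array([146., 412.])]
0.09 [array([496., 320.]), array([531., 461.])] [array([ 70., 302.]), array([125., 439.])]
0.12 [array([472., 364.]), array([509., 506.])] [array([ 34., 344.]), array([ 93., 483.])]
0.007 (np.float64(24.635968836020147), np.float64(55.221029811925305), np.float64(35.474880662227186), np.float64(135.69403806869119)) (np.float64(19.739254291614923), np.float64(55.22102981192534), np.float64(33.899426574702396), np.float64(141.69403806869119))
0.017 (np.float64(24.635968836020147), np.float64(48.35089270451561), np.float64(28.17325310398245), np.float64(128.8740544680662)) (np.float64(19.739254291615012), np.float64(48.35089270451565), np.float64(27.029289467292696), np.float64(134.8740544680662))
0.027 (np.float64(24.635968836020147), np.float64(41.48075559710581), np.float64(20.87996336915514), np.float64(122.05407086744118)) (np.float64(19.739254291614934), np.float64(41.48075559710584), np.float64(20.166960017525966), np.float64(128.0540708674412))
0.032 (np.float64(24.635968836020147), np.float64(38.04568704340097), np.float64(17.239752839897953), np.float64(118.6440790671287)) (np.float64(19.73925429161494), np.float64(38.04568704340101), np.float64(16.82228459150476), np.float64(124.64407906712871))
```

Run:
```python
from h import *; from kin import ik
z=RG[:,2]
for ins in (.025,.029,.033):
  for k in (D(0,.024,.134),D(0,0,.14)):
    p=k+z*ins;print(ins,rel(p,RG),ik(p,z,[[38,19,-48,106,-37]]))
```

```text
0.025 [-0.014 -0.044  0.451  0.019  0.009 -0.046] [array([ 38.018,  21.243, -48.428, 109.974, -36.605])]
0.025 [ 0.116  0.559  0.5    0.019  0.009 -0.046] [array([ 34.457,  19.721, -49.551, 113.435, -35.297])]
0.029 [-0.014 -0.044  0.551  0.019  0.009 -0.046] [array([ 37.503,  21.62 , -48.268, 110.817, -36.514])]
0.029 [ 0.116  0.558  0.6    0.019  0.009 -0.046] [array([ 33.938,  20.113, -49.373, 114.302, -35.217])]
0.033 [-0.014 -0.044  0.651  0.019  0.009 -0.046] [array([ 36.996,  21.999, -48.102, 111.646, -36.429])]
0.033 [ 0.116  0.558  0.7    0.019  0.009 -0.046] [array([ 33.43 ,  20.507, -49.188, 115.153, -35.144])]
```

The pictures show the fingers about 20 mm short of where the reported TCP would put them. They closed in front of the knob without touching it. I'll back off, open, and go in about 22 mm deeper than before.

Emit:
move_arm(motion=[0,0,-0.4,0,0,0,-1,0,0,-0.8,0,0,0,-1,0,0,-0.8,0,0,0,-1,0,0,-0.8,0,0,0,-1,0,0,-0.8,0,0,0,-1,0,0,-0.8,0,0,0,-1,0,0,-0.8,0,0,0,-1,0,0,-0.8,0,0,0,-1,0,0,-0.8,0,0,0,-1,0,0,-0.8,0,0,0,-1,0,0,-0.8,0,0,0,-1,0,0,-0.8,0,0,0,-1,0,0,-0.8,0,0,0,-1,0,0,-0.4,0,0,0,-1,0,0,0,0,0,0,-1,0,0,0.25,0,0,0,-1,0,0,0.45,0,0,0,-1,0,0,0.55,0,0,0,-1,0,0,0.55,0,0,0,-1])

```text
time_s: 8.55
tcp_pos: [0.5955, 0.2926, 0.1142]
ee_rot: [[0.697, -0.07, 0.714], [0.06, -0.986, -0.155], [0.715, 0.151, -0.683]]
wrist_force: [0.0, -0.0, -0.3]
gripper_width: 0.999
```

Run:
```python
from h import *
st()
t=imaging.capture("top");a=cv2.resize(t[140:215,150:270],None,fx=6,fy=6,interpolation=cv2.INTER_CUBIC)
cv2.imwrite("pics/t4.png",a)
```

```text
8.55 [0.596 0.293 0.114] [ 0.036 -0.041 -0.316] 0.9994074283415416 [ 37.351  21.583 -48.284 110.649 -36.478 -51.917]
[[ 0.697 -0.07   0.714]
 [ 0.06  -0.986 -0.155]
 [ 0.715  0.151 -0.683]]
```

View pics/t4.png

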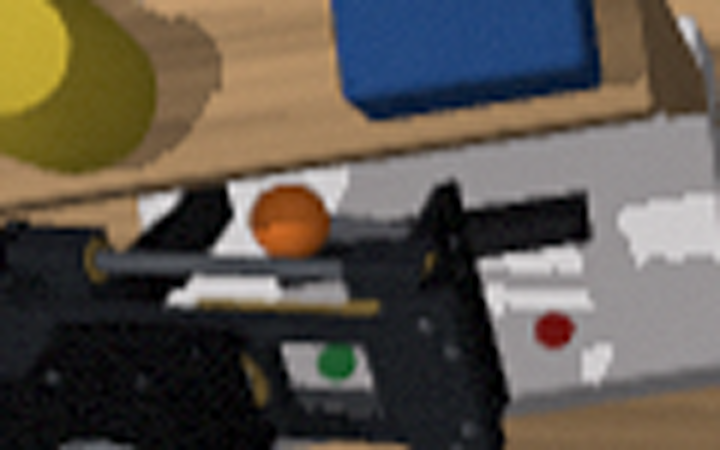

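The ball at (290,222) is now between the finger tips at (210,190) and (445,190). Closing.

Emit:
move_arm(motion=[0,0,0,0,0,0,1,0,0,0,0,0,0,1,0,0,0,0,0,0,1,0,0,0,0,0,0,1,0,0,0,0,0,0,1,0,0,0,0,0,0,1,0,0,0,0,0,0,1,0,0,0,0,0,0,1,0,0,0,0,0,0,1,0,0,0,0,0,0,1,0,0,0,0,0,0,1,0,0,0,0,0,0,1,0,0,0,0,0,0,1])

```text
time_s: 9.68
tcp_pos: [0.5964, 0.2961, 0.1161]
ee_rot: [[0.695, -0.066, 0.716], [0.061, -0.987, -0.149], [0.717, 0.147, -0.682]]
wrist_force: [3.3, 6.8, -0.4]
gripper_width: 0.321
```

Run:
```python
from h import *
st()
t=imaging.capture("top");a=cv2.resize(t[140:215,150:270],None,fx=6,fy=6,interpolation=cv2.INTER_CUBIC)
cv2.imwrite("pics/t5.png",a)
s=r.sense();z=s["ee_rot"][:,2]
for y in (.012,0,-.003):
    zz=.06+np.sqrt(.08**2-y*y); print(y,rel(D(0,y,zz)+z*.029,s["ee_rot"]))
```

```text
9.68 [0.596 0.296 0.116] [ 3.258  6.845 -0.385] 0.3212079232838524 [ 37.468  21.538 -48.056 110.758 -36.361 -51.92 ]
[[ 0.695 -0.066  0.716]
 [ 0.061 -0.987 -0.149]
 [ 0.717  0.147 -0.682]]
0.012 [ 0.042  0.333 -0.002  0.     0.     0.   ]
0 [0.07  0.627 0.057 0.    0.    0.   ]
-0.003 [0.072 0.699 0.077 0.    0.    0.   ]
```

View pics/t5.png

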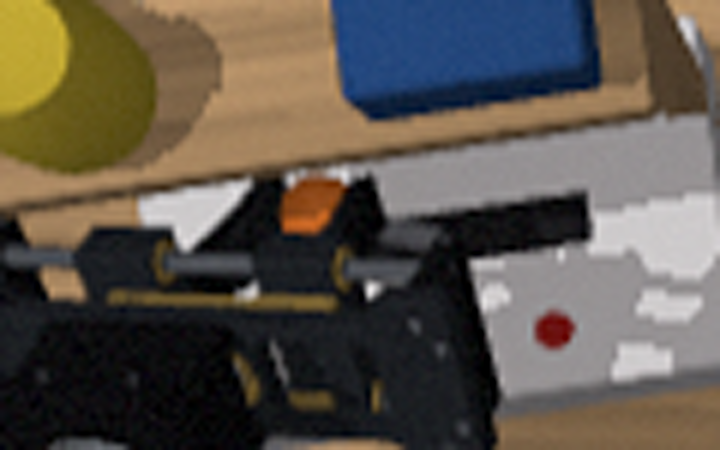

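Gripped: the opening is about 28 mm and the ball is between the pads. Swinging it along the arc to off.

Emit:
move_arm(motion=[0.01,0.08,0,0,0,0,1,0.02,0.16,0,0,0,0,1,0.03,0.24,0,0,0,0,1,0.04,0.32,0,0,0,0,1,0.05,0.4,0.01,0,0,0,1,0.05,0.48,0.03,0,0,0,1,0.06,0.56,0.04,0,0,0,1,0.07,0.62,0.05,0,0,0,1,0.07,0.67,0.06,0,0,0,1,0.07,0.67,0.06,0,0,0,1,0.07,0.67,0.06,0,0,0,1])

```text
time_s: 10.65
tcp_pos: [0.5994, 0.2719, 0.1219]
ee_rot: [[0.693, -0.064, 0.718], [0.06, -0.988, -0.145], [0.718, 0.144, -0.681]]
wrist_force: [2.7, 5.8, 0.6]
gripper_width: 0.325
```

Run:
```python
from h import *
st()
t=imaging.capture("top");a=cv2.resize(t[140:215,150:270],None,fx=6,fy=6,interpolation=cv2.INTER_CUBIC)
cv2.imwrite("pics/t6.png",a)
b=imaging.capture("scene");cv2.imwrite("pics/s6.png",cv2.resize(b[200:370,270:470],None,fx=3.5,fy=3.5))
for y in (.011,0,-.011): print(y,(proj("top",D(0,y,.14))-[150,140])*6)
```

```text
10.65 [0.599 0.272 0.122] [2.745 5.775 0.588] 0.32487689801818126 [ 33.483  19.962 -49.3   115.261 -34.896 -52.757]
[[ 0.693 -0.064  0.718]
 [ 0.06  -0.988 -0.145]
 [ 0.718  0.144 -0.681]]
0.011 [355.448 199.93 ]
0 [384.189 195.905]
-0.011 [412.917 191.882]
```

View pics/t6.png

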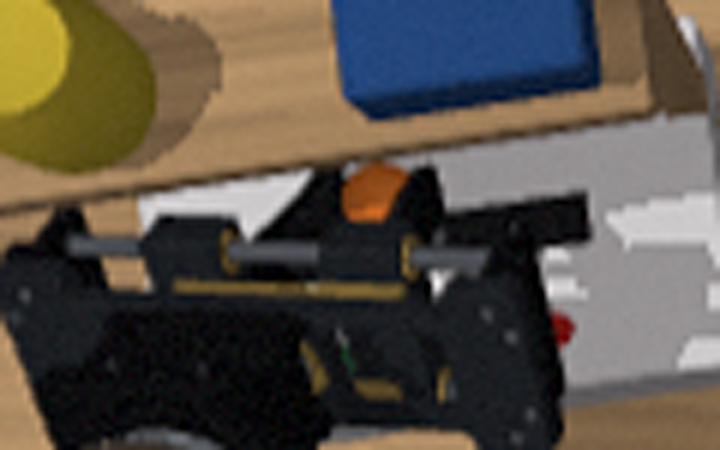

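View pics/s6.png

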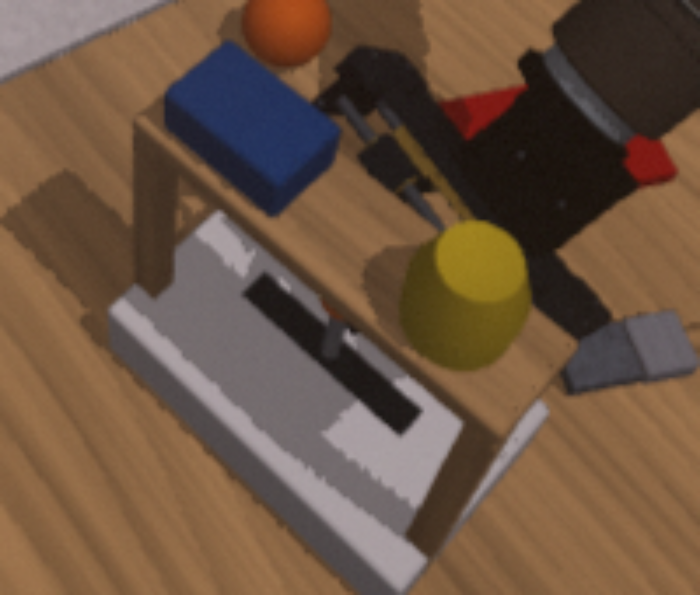

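The ball is at (376,190) and off is predicted at (384,196), so the lever is nearly upright and inside the notch. A small nudge further, then open.

Emit:
move_arm(motion=[0,0.04,0,0,0,0,1,0,0.06,0,0,0,0,1,0,0.06,0,0,0,0,1,0,0.06,0,0,0,0,0.2,0,0.06,0,0,0,0,0,0,0.06,0,0,0,0,-0.3,0,0.06,0,0,0,0,-0.6,0,0.06,0,0,0,0,-0.6,0,0.06,0,0,0,0,-0.6,0,0.06,0,0,0,0,-0.6,0,0.06,0,0,0,0,-0.6])

```text
time_s: 11.67
tcp_pos: [0.5992, 0.2694, 0.1222]
ee_rot: [[0.693, -0.064, 0.718], [0.06, -0.988, -0.146], [0.718, 0.144, -0.681]]
wrist_force: [-0.0, 0.1, -0.1]
gripper_width: 0.776
```

Run:
```python
from h import *
st()
t=imaging.capture("top");a=cv2.resize(t[140:215,150:270],None,fx=6,fy=6,interpolation=cv2.INTER_CUBIC)
cv2.imwrite("pics/t7.png",a)
```

```text
11.67 [0.599 0.269 0.122] [-0.033  0.078 -0.082] 0.7758321293571905 [ 33.133  19.809 -49.46  115.65  -34.801 -52.847]
[[ 0.693 -0.064  0.718]
 [ 0.06  -0.988 -0.146]
 [ 0.718  0.144 -0.681]]
```

View pics/t7.png

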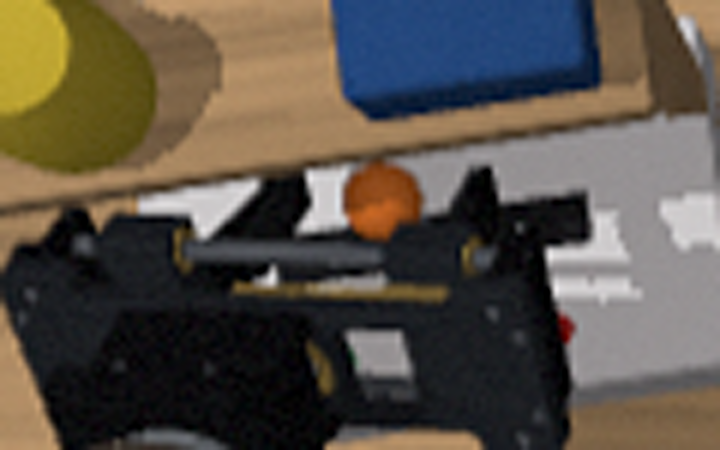

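The lever stands upright on its own with the knob at (383,200), and the fingers are clear of it. Retracting straight back.

Emit:
move_arm(motion=[0,0,-0.4,0,0,0,-0.6,0,0,-0.9,0,0,0,-0.6,0,0,-1.5,0,0,0,-0.6,0,0,-2.2,0,0,0,-0.6,0,0,-2.9,0,0,0,-0.6,0,0,-3.3,0,0,0,-0.6,0,0,-3.5,0,0,0,0,0,0,-3.5,0,0,0,1])

```text
time_s: 12.38
tcp_pos: [0.4978, 0.2913, 0.2193]
ee_rot: [[0.692, -0.062, 0.72], [0.06, -0.988, -0.142], [0.72, 0.141, -0.68]]
wrist_force: [-1.1, 0.8, 0.2]
gripper_width: 0.721
```

Run:
```python
from h import *; from kin import *
np.set_printoptions(precision=3,suppress=True)
st()
t=imaging.capture("top");cv2.imwrite("pics/t8.png",t)
def down(yawx): # tool x at angle yawx, z down
    c,s_=np.cos(yawx),np.sin(yawx);return np.array([[c,s_,0],[s_,-c,0],[0,0,-1.]])
pc=np.array([.4501,-.1891]);th=.504
hov=np.r_[pc+R2(th)@[-.085,.062],.12]
for nm,p,y in (("hover",hov,th+np.pi),):
    print(nm,p,rel(p,down(y)),ik(p,np.array([0,0,-1.]),[[10,10,-30,0,-60]]))
print("mid",rel([.40,.12,.30],down(th+np.pi)),ik(np.array([.40,.12,.30]),np.array([0,0,-1.]),[[10,10,-30,0,-60]]))
print("ball",on("top",(315,244),.035))
```

```text
12.38 [0.498 0.291 0.219] [-1.144  0.784  0.166] 0.7205885121613221 [ 56.357   7.029 -51.226  80.05  -43.481 -33.97 ]
[[ 0.692 -0.062  0.72 ]
 [ 0.06  -0.988 -0.142]
 [ 0.72   0.141 -0.68 ]]
hover [ 0.346 -0.176  0.12 ] [ -5.107  11.41    0.601 -11.37   -5.464  27.992] [array([ -2.631,   3.159, -36.997,   0.   , -49.844])]
mid [ -0.486   4.66   -2.543 -11.37   -5.464  27.992] [array([ 39.197,  -2.604, -15.235,   0.   , -77.369])]
ball [0.418 0.046 0.035]
```

View pics/t8.png

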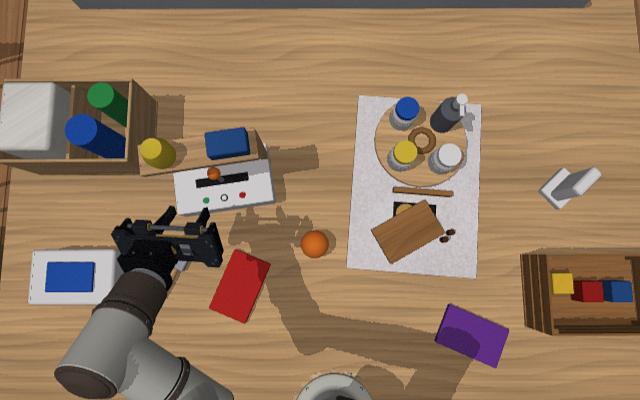

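The lever is upright, with the knob at (214,173) over the slot's middle. Next is the tool-down hover near the plate.

```bash
cat >> h.py <<'E'
def down(yawx):
    c,s_=np.cos(yawx),np.sin(yawx);return np.array([[c,s_,0],[s_,-c,0],[0,0,-1.]])
PC=np.array([.4501,-.1891]);TH=.504
E
python3 - <<'E'
from h import *
print(rel([.40,.12,.30],down(.3)),rel(np.r_[PC+R2(TH)@[-.085,.062],.12],down(TH)))
E
```

```text
[-0.486  4.66  -2.543  3.21  -8.903 -3.254] [-5.107 11.41   0.601  4.126 -8.586 -5.456]
```

Emit:
move_arm(motion=[0,1,-1,0.6,-1.4,-0.5,1,0,2,-2,1.2,-2.8,-1,1,0,3,-2.5,1.6,-4.2,-1.5,1,-0.4,4,-2.5,2,-5.6,-2,1,-0.5,4.7,-2.5,2.6,-7,-2.6,1,-0.5,4.7,-2.5,3.2,-8.9,-3.2,1,-0.5,4.7,-2.5,3.2,-8.9,-3.2,1,-0.5,4.7,-2.5,3.2,-8.9,-3.2,1,-3,8,-1.5,3.6,-8.7,-4.3,1,-3,8,-1.5,3.6,-8.7,-4.3,1,-3,8,-1.5,3.6,-8.7,-4.3,1,-5.1,11.4,0.6,4.1,-8.6,-5.4,1,-5.1,11.4,0.6,4.1,-8.6,-5.4,1,-5.1,11.4,0.6,4.1,-8.6,-5.4,1,-5.1,11.4,0.6,4.1,-8.6,-5.4,1,-5.1,11.4,0.6,4.1,-8.6,-5.4,1,-5.1,11.4,0.6,4.1,-8.6,-5.4,1,-5.1,11.4,0.6,4.1,-8.6,-5.4,1,-5.1,11.4,0.6,4.1,-8.6,-5.4,1])

```text
time_s: 14.02
tcp_pos: [0.3437, -0.1778, 0.1183]
ee_rot: [[0.882, 0.472, -0.006], [0.472, -0.882, -0.0], [-0.005, -0.002, -1.0]]
wrist_force: [0.0, -0.0, 0.1]
gripper_width: 0.007
```

Run:
```python
from h import *
st()
p=np.r_[PC+R2(TH)@[-.085,.062],.12];print(rel(p,down(TH)))
t=imaging.capture("top")
s=r.sense();R=s["ee_rot"]
a=t[150:300,330:500].copy();a=cv2.resize(a,None,fx=4.5,fy=4.5)
for q in (0,.02): 
    u=(proj("top",s["tcp_pos"]-q*R[:,2])-[330,150])*4.5;cv2.circle(a,tuple(int(v) for v in u),4,(0,255,0),1)
cv2.imwrite("pics/t9.png",a)
cv2.imwrite("pics/w9.png",imaging.capture("wrist"))
cv2.imwrite("pics/s9.png",cv2.resize(imaging.capture("scene")[110:260,220:400],None,fx=4,fy=4))
for q in (0,.02): print((proj("scene",s["tcp_pos"]-q*R[:,2])-[220,110])*4)
```

```text
14.02 [ 0.344 -0.178  0.118] [ 0.009 -0.024  0.135] 0.006705666818379193 [ -2.922   3.373 -37.088   0.055 -49.88  121.052]
[[ 0.882  0.472 -0.006]
 [ 0.472 -0.882 -0.   ]
 [-0.005 -0.002 -1.   ]]
[ 0.068 -0.018 -0.044 -0.028  0.063 -0.142]
[412.138  73.067]
[412.856  51.633]
```

View pics/t9.png

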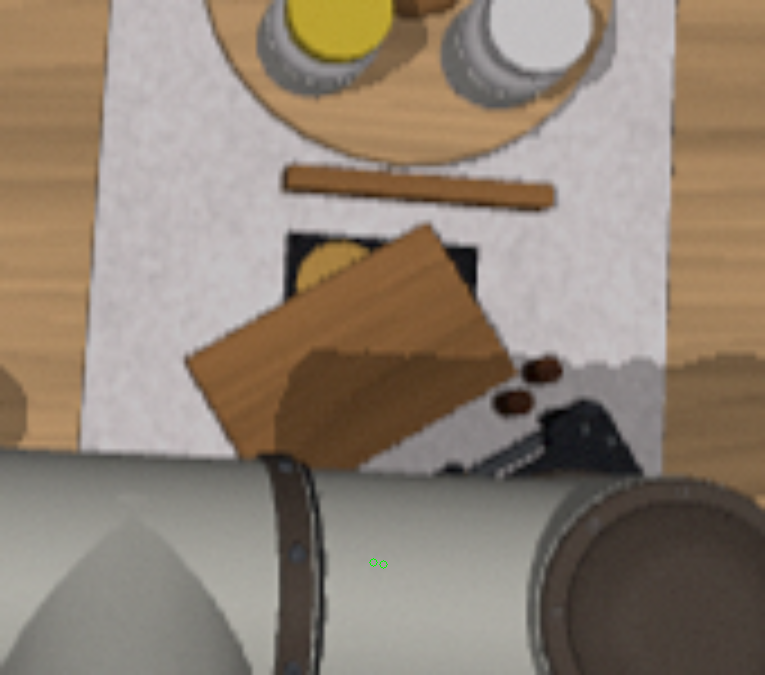

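View pics/s9.png

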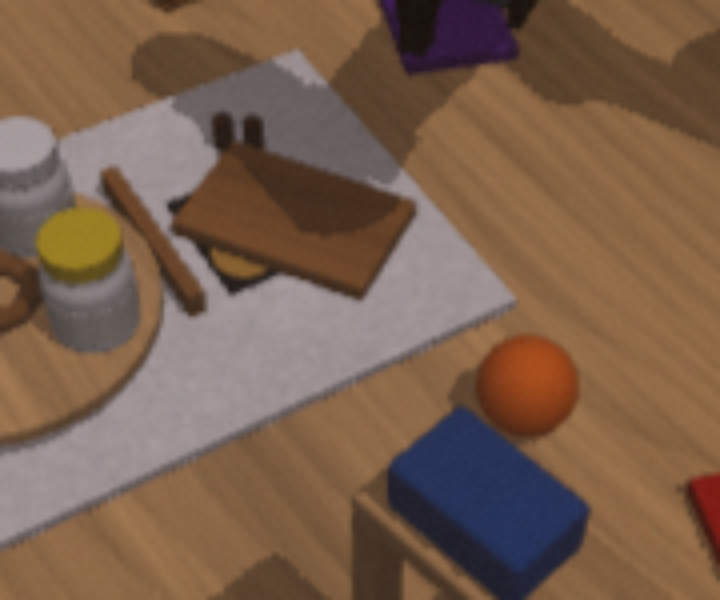

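In the scene crop the finger tip is at (418,55). The reported TCP would be at (412,73), and a point 20 mm up the fingers at (413,52). So with the tool down as well, the real tips are about 19 mm short of the reported TCP. Descending in two steps while watching the force.

Emit:
move_arm(motion=[0,0,0.7,0,0,0,1,0,0,1.4,0,0,0,1,0,0,2,0,0,0,1,0,0,2.5,0,0,0,1,0,0,2.65,0,0,0,1,0,0,2.65,0,0,0,1])

```text
time_s: 14.67
tcp_pos: [0.3467, -0.1745, 0.0142]
ee_rot: [[0.877, 0.481, -0.001], [0.481, -0.877, -0.001], [-0.002, -0.0, -1.0]]
wrist_force: [-0.0, 0.4, -0.2]
gripper_width: 0.005
```

Emit:
move_arm(motion=[0,0,0.1,0,0,0,1,0,0,0.2,0,0,0,1,0,0,0.25,0,0,0,1,0,0,0.25,0,0,0,1])

```text
time_s: 15.0
tcp_pos: [0.347, -0.1744, 0.0045]
ee_rot: [[0.877, 0.481, -0.0], [0.481, -0.877, -0.001], [-0.001, 0.001, -1.0]]
wrist_force: [-0.3, -0.7, 0.7]
gripper_width: 0.004
```

Run:
```python
from h import *
st()
s=r.sense();R=s["ee_rot"]
cv2.imwrite("pics/s10.png",cv2.resize(imaging.capture("scene")[90:220,240:400],None,fx=4.5,fy=4.5,interpolation=cv2.INTER_CUBIC))
for q in (0,.019): print((proj("scene",s["tcp_pos"]-q*R[:,2])-[240,90])*4.5)
```

```text
15.0 [ 0.347 -0.174  0.004] [-0.282 -0.665  0.728] 0.0039629709021227815 [ -2.343  15.257 -45.649   0.095 -29.113 121.009]
[[ 0.877  0.481 -0.   ]
 [ 0.481 -0.877 -0.001]
 [-0.001  0.001 -1.   ]]
[368.986 301.62 ]
[369.689 282.114]
```

View pics/s10.png

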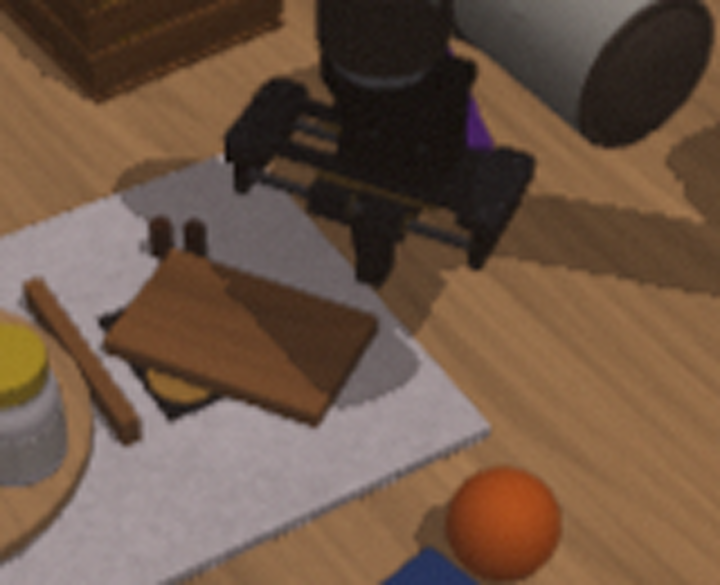

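```bash
cat > push.py <<'E'
from h import *
def pose(rel_th,back=.0605,along=.062,z=-.001):
    th=HA+rel_th; f=rel_th/(TH-HA)
    c0=PC+R2(TH)@[-.05,-.08];c1=HT+R2(HA)@[-.05,-.08]
    c=c1+(c0-c1)*max(0,(f-.6)/.4) if f>.6 else c1
    p=c+R2(th)@[.05-back,.08+along]
    return np.r_[p,z],down(th)
E
python3 - <<'E'
from push import *
s=r.sense()
print(TH-HA)
print("app",rel(*pose(TH-HA),s))
for a in (.5,.45,.4,.35,.3,.25,.2,.15,.1,.05,.02,0): print(a,rel(*pose(a),s))
E
```

```text
0.579
app [ 0.568  0.013  0.138  0.007  0.008 -0.027]
0.5 [ 0.787 -0.009  0.138  0.007  0.008  0.878]
0.45 [ 0.926 -0.012  0.138  0.007  0.007  1.451]
0.4 [ 1.065 -0.006  0.138  0.007  0.007  2.024]
0.35 [1.202 0.009 0.138 0.007 0.007 2.597]
0.3 [1.375 0.04  0.138 0.008 0.007 3.17 ]
0.25 [1.549 0.08  0.138 0.008 0.007 3.743]
0.2 [1.72  0.129 0.137 0.008 0.007 4.316]
0.15 [1.888 0.187 0.137 0.008 0.006 4.889]
0.1 [2.054 0.252 0.137 0.008 0.006 5.462]
0.05 [2.216 0.326 0.137 0.008 0.006 6.035]
0.02 [2.311 0.374 0.137 0.009 0.006 6.379]
0 [2.374 0.408 0.137 0.009 0.006 6.608]
```

Emit:
move_arm(motion=[0,0,0.14,0,0,0,1,0.15,0,0.14,0,0,0,1,0.3,0,0.14,0,0,0,1,0.45,0,0.14,0,0,0,1,0.57,0,0.14,0,0,0,1,0.68,0,0.14,0,0,0.4,1,0.79,0,0.14,0,0,0.9,1,0.86,0,0.14,0,0,1.2,1,0.93,0,0.14,0,0,1.45,1,1,0,0.14,0,0,1.7,1,1.07,0,0.14,0,0,2,1,1.13,0,0.14,0,0,2.3,1,1.2,0.01,0.14,0,0,2.6,1,1.28,0.02,0.14,0,0,2.9,1,1.37,0.04,0.14,0,0,3.2,1,1.46,0.06,0.14,0,0,3.5,1,1.55,0.08,0.14,0,0,3.75,1,1.63,0.1,0.14,0,0,4,1,1.72,0.13,0.14,0,0,4.3,1])

```text
time_s: 16.63
tcp_pos: [0.4098, -0.1457, -0.0012]
ee_rot: [[0.992, 0.125, -0.001], [0.125, -0.992, -0.001], [-0.001, 0.001, -1.0]]
wrist_force: [-1.4, 0.3, 1.1]
gripper_width: 0.005
```

Run:
```python
from push import *
st()
cv2.imwrite("pics/s11.png",cv2.resize(imaging.capture("scene")[90:220,220:380],None,fx=4.5,fy=4.5,interpolation=cv2.INTER_CUBIC))
cv2.imwrite("pics/t11.png",cv2.resize(imaging.capture("top")[150:300,330:500],None,fx=4,fy=4,interpolation=cv2.INTER_CUBIC))
```

```text
16.63 [ 0.41  -0.146 -0.001] [-1.411  0.328  1.097] 0.004652136748497269 [  2.018  19.447 -39.656   0.078 -30.967  95.07 ]
[[ 0.992  0.125 -0.001]
 [ 0.125 -0.992 -0.001]
 [-0.001  0.001 -1.   ]]
```

View pics/s11.png

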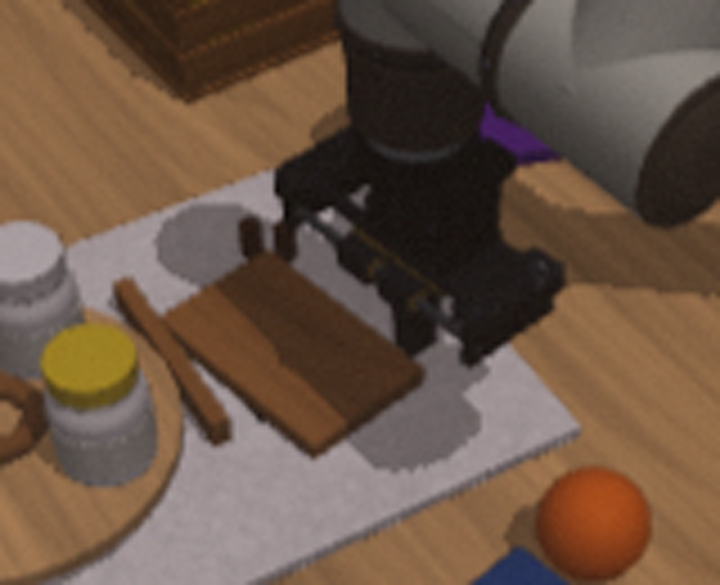

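View pics/t11.png

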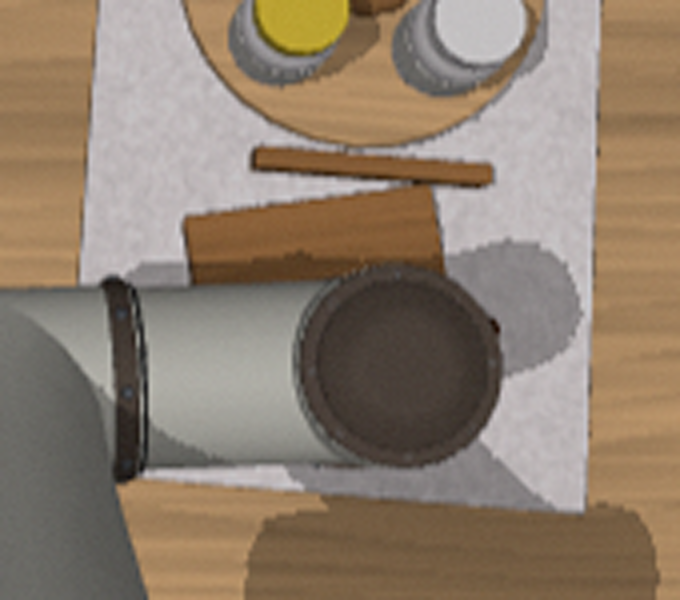

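The plate has turned as planned and now makes about 0.2 rad with the rail. The corner is at the dowels and the far edge runs from (183,217) to (437,187). Continuing.

Run:
```python
from push import *
s=r.sense()
for a in (.2,.15,.1,.05,.02,0): print(a,rel(*pose(a),s))
```

```text
0.2 [-0.028  0.    -0.001  0.012 -0.007  0.019]
0.15 [ 0.15  -0.008 -0.001  0.011 -0.007  0.592]
0.1 [ 0.328 -0.007 -0.001  0.011 -0.007  1.165]
0.05 [ 0.506  0.002 -0.001  0.011 -0.007  1.738]
0.02 [ 0.612  0.012 -0.001  0.011 -0.008  2.081]
0 [ 0.683  0.02  -0.001  0.011 -0.008  2.31 ]
```

Emit:
move_arm(motion=[0.06,0,0,0,0,0.3,1,0.15,0,0,0,0,0.6,1,0.24,0,0,0,0,0.9,1,0.33,0,0,0,0,1.15,1,0.42,0,0,0,0,1.45,1,0.5,0,0,0,0,1.75,1,0.56,0,0,0,0,1.9,1,0.61,0.01,0,0,0,2.1,1,0.66,0.01,0,0,0,2.25,1,0.66,0.01,0,0,0,2.25,1])

```text
time_s: 17.57
tcp_pos: [0.4377, -0.1429, -0.001]
ee_rot: [[0.998, -0.07, 0.001], [-0.07, -0.998, -0.001], [0.001, 0.001, -1.0]]
wrist_force: [-0.6, -0.2, -0.9]
gripper_width: 0.0
```

Run:
```python
from push import *
st()
print(rel(*pose(0)))
t=imaging.capture("top");cv2.imwrite("pics/t12r.png",t)
cv2.imwrite("pics/t12.png",cv2.resize(t[170:270,350:480],None,fx=6,fy=6,interpolation=cv2.INTER_CUBIC))
cv2.imwrite("pics/s12.png",cv2.resize(imaging.capture("scene")[120:210,240:350],None,fx=6,fy=6,interpolation=cv2.INTER_CUBIC))
```

```text
17.57 [ 0.438 -0.143 -0.001] [-0.551 -0.152 -0.893] 0.0001558431224314882 [  2.281  21.209 -36.296   0.117 -32.426  83.609]
[[ 0.998 -0.07   0.001]
 [-0.07  -0.998 -0.001]
 [ 0.001  0.001 -1.   ]]
[ 0.011  0.006 -0.     0.011 -0.015  0.057]
```

View pics/t12.png

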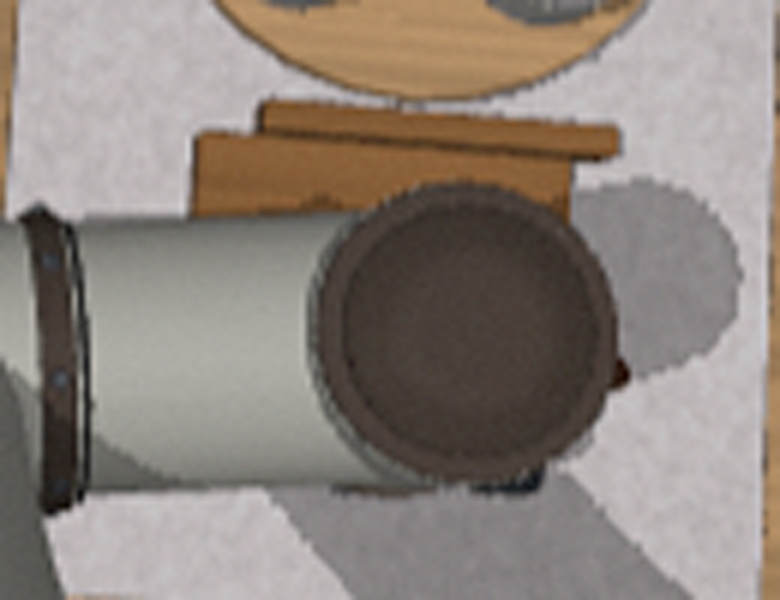

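View pics/s12.png

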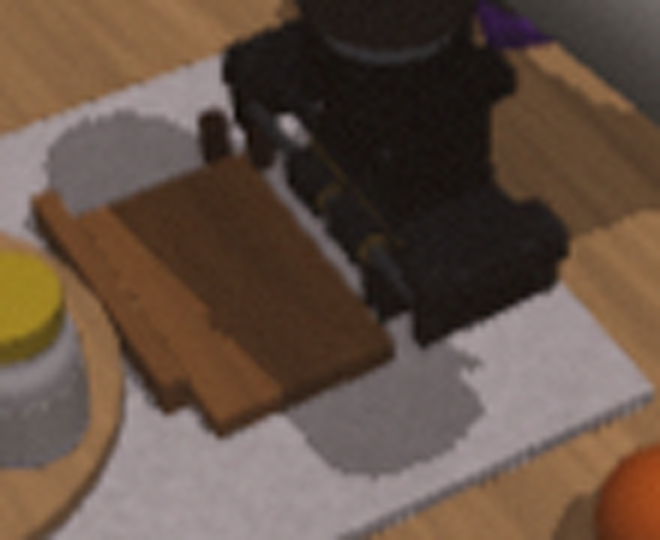

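Run:
```python
from push import *
c=lambda x,y:(350+(x+.5)/6-.5,170+(y+.5)/6-.5)
def loc(u,z): return R2(HA).T@(on("top",u,z)[:2]-HT)*1e3
print("far left corner",loc(c(197,134),.028)); print("left side low",loc(c(191,215),.028))
print("right end",loc(c(572,165),.028),loc(c(570,215),.028))
print("rail far/near left",loc(c(260,100),.036),loc(c(260,130),.036)," right",loc(c(618,128),.036),loc(c(618,158),.036))
```

```text
far left corner [49.665 87.055]
left side low [14.758 87.78 ]
right end [ 47.97  -72.726] [ 26.475 -72.558]
rail far/near left [64.806 62.395] [51.96  61.768]  right [ 63.857 -89.18 ] [ 51.03  -89.554]
```

The plate's far edge lies by the rail, but the plate is about 6 mm too far left. Its left end is at +87 mm where +80 is wanted, so the corner is off dowel_end. I'll go round to the left end and push it back along the rail.

Emit:
move_arm(motion=[-0.2,0,0,0,0,0,1,-0.4,0,0,0,0,0,1,-0.4,-0.5,0,0,0,0,1,-0.4,-1,0,0,0,0,1,-0.4,-1.4,0,0,0,0,1,0,-1.4,0,0,0,0,1,0.6,-1.4,0,0,0,0,1,1.2,-1.4,0,0,0,0,1,1.75,-1.4,0,0,0,0,1,1.75,-1.3,0,0,0,0,1,1.75,-1.2,0,0,0,0,1,1.75,-1.1,0,0,0,0,1,1.75,-1.05,0,0,0,0,1,1.75,-1.0,0,0,0,0,1,1.75,-0.95,0,0,0,0,1,1.75,-0.9,0,0,0,0,1,1.75,-0.87,0,0,0,0,1,1.75,-0.87,0,0,0,0,1])

```text
time_s: 19.17
tcp_pos: [0.5098, -0.1132, -0.0008]
ee_rot: [[0.998, -0.07, 0.002], [-0.07, -0.998, -0.001], [0.002, 0.001, -1.0]]
wrist_force: [0.6, 0.1, 0.3]
gripper_width: 0.006
```

Run:
```python
from push import *
st()
print("tcp local",R2(HA).T@(r.sense()["tcp_pos"][:2]-HT)*1e3)
t=imaging.capture("top");cv2.imwrite("pics/t13.png",cv2.resize(t[170:270,350:480],None,fx=6,fy=6,interpolation=cv2.INTER_CUBIC))
cv2.imwrite("pics/s13.png",cv2.resize(imaging.capture("scene")[120:210,240:350],None,fx=6,fy=6,interpolation=cv2.INTER_CUBIC))
```

```text
19.17 [ 0.51  -0.113 -0.001] [0.605 0.094 0.339] 0.005932359340297652 [  5.344  25.619 -27.699   0.111 -36.591  80.579]
[[ 0.998 -0.07   0.002]
 [-0.07  -0.998 -0.001]
 [ 0.002  0.001 -1.   ]]
tcp local [ 8.7  97.23]
```

View pics/t13.png

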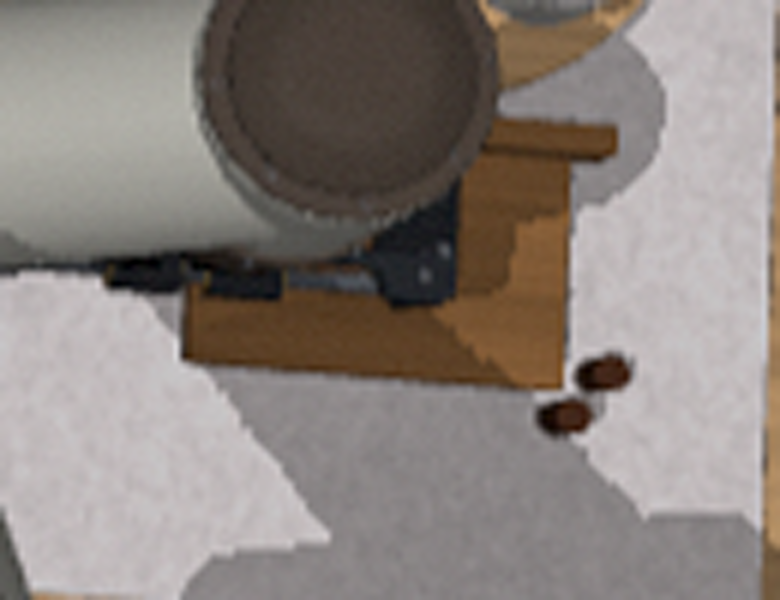

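View pics/s13.png

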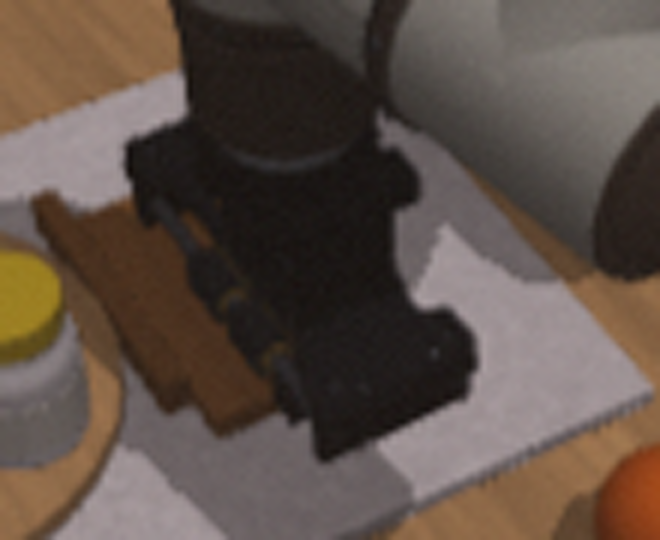

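Run:
```python
from push import *
c=lambda x,y:(350+(x+.5)/6-.5,170+(y+.5)/6-.5)
def loc(u,z): return R2(HA).T@(on("top",u,z)[:2]-HT)*1e3
print("near right",loc(c(563,388),.026),"near left",loc(c(183,360),.026),"far right",loc(c(571,163),.028))
print("dowel tops px",[((proj("top",Hm(x,y,.042))-[350,170])*6).round() for x,y in ((-.059,-.074),(-.04,-.089))])
```

```text
near right [-46.844 -72.562] near left [-46.723  87.618] far right [ 48.799 -72.275]
dowel tops px [array([575., 413.]), array([613., 370.])]
```

Emit:
move_arm(motion=[0,0.04,0,0,0,0,1,0,0.08,0,0,0,0,1,0,0.12,0,0,0,0,1,0,0.16,0,0,0,0,1,0,0.18,0,0,0,0,1,0,0.18,0,0,0,0,1])

```text
time_s: 19.77
tcp_pos: [0.5094, -0.1204, -0.0008]
ee_rot: [[0.998, -0.069, 0.002], [-0.069, -0.998, -0.001], [0.002, 0.001, -1.0]]
wrist_force: [1.1, 0.2, 0.6]
gripper_width: 0.002
```

Run:
```python
from push import *
st()
print("tcp local",R2(HA).T@(r.sense()["tcp_pos"][:2]-HT)*1e3)
t=imaging.capture("top");cv2.imwrite("pics/t14.png",cv2.resize(t[170:270,350:480],None,fx=6,fy=6,interpolation=cv2.INTER_CUBIC))
```

```text
19.77 [ 0.509 -0.12  -0.001] [1.072 0.206 0.593] 0.0017815639370206296 [  4.524  25.71  -27.528   0.116 -36.667  81.399]
[[ 0.998 -0.069  0.002]
 [-0.069 -0.998 -0.001]
 [ 0.002  0.001 -1.   ]]
tcp local [ 8.879 90.023]
```

View pics/t14.png

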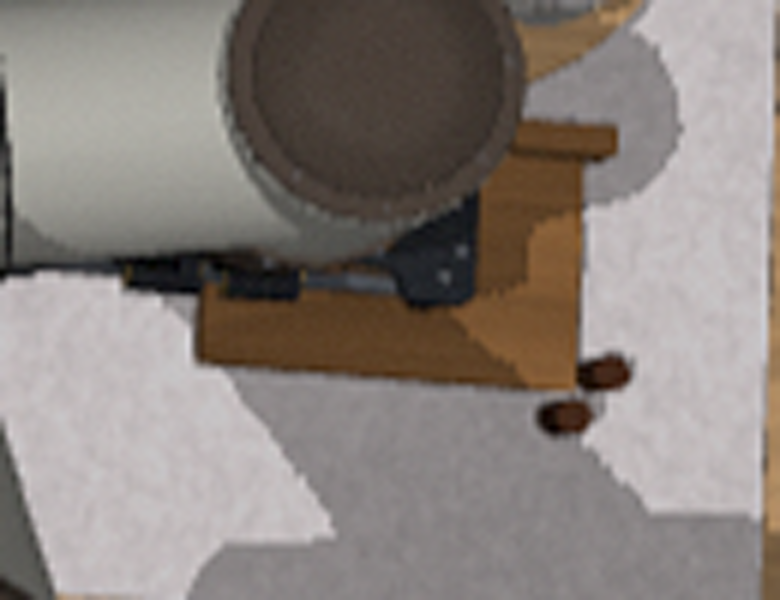

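The right end has moved from 563 to 577 px and now sits close to dowel_end. Pushing a touch more until I feel the dowel.

Emit:
move_arm(motion=[0,0.03,0,0,0,0,1,0,0.05,0,0,0,0,1,0,0.07,0,0,0,0,1,0,0.07,0,0,0,0,1])

```text
time_s: 20.15
tcp_pos: [0.5096, -0.1226, -0.0008]
ee_rot: [[0.998, -0.07, 0.003], [-0.07, -0.998, -0.0], [0.003, 0.0, -1.0]]
wrist_force: [1.2, 3.4, -0.1]
gripper_width: 0.008
```

Run:
```python
from push import *
st()
print("tcp local",R2(HA).T@(r.sense()["tcp_pos"][:2]-HT)*1e3)
t=imaging.capture("top");cv2.imwrite("pics/t15.png",cv2.resize(t[170:270,350:480],None,fx=6,fy=6,interpolation=cv2.INTER_CUBIC))
```

```text
20.15 [ 0.51  -0.123 -0.001] [ 1.2    3.414 -0.065] 0.007919085207512212 [  4.24   25.74  -27.438   0.052 -36.673  81.717]
[[ 0.998 -0.07   0.003]
 [-0.07  -0.998 -0.   ]
 [ 0.003  0.    -1.   ]]
tcp local [ 9.225 87.797]
```

View pics/t15.png

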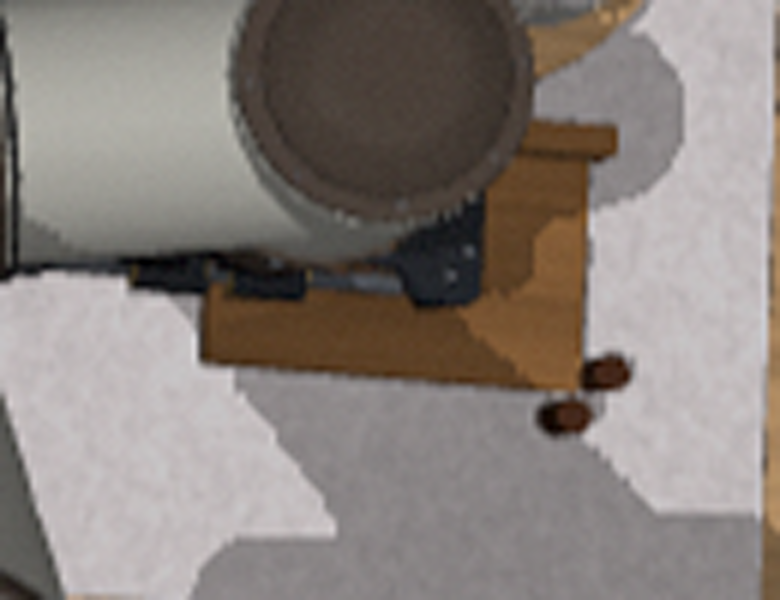

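The wrist shows 3.4 N: the plate touches dowel_end. Backing off and moving clear to measure the result.

Emit:
move_arm(motion=[0,-0.3,0,0,0,0,1,0,-0.8,0,0,0,0,1,0,-0.8,-1,0,0,0,1,-0.5,-0.8,-2,0,0,0,1,-1.5,-1.2,-3,0,0,0,1,-2.5,-2,-3.5,0,0,0,1,-3,-3,-3.5,0,0,0,1,-3,-4,-3.5,0,0,0,1,-3,-5,-3.5,0,0,0,1,-3,-5.5,-3.5,0,0,0,1,-3,-5.5,-3.5,0,0,0,1])

```text
time_s: 21.12
tcp_pos: [0.4057, 0.111, 0.1401]
ee_rot: [[0.998, -0.061, 0.007], [-0.061, -0.998, 0.002], [0.007, -0.002, -1.0]]
wrist_force: [-0.5, 0.1, -0.7]
gripper_width: 0.006
```

Run:
```python
from push import *
st()
t=imaging.capture("top");cv2.imwrite("pics/t16r.png",t);cv2.imwrite("pics/t16.png",cv2.resize(t[170:270,350:480],None,fx=6,fy=6,interpolation=cv2.INTER_CUBIC))
b=imaging.capture("scene");cv2.imwrite("pics/s16.png",cv2.resize(b[110:260,220:400],None,fx=4,fy=4,interpolation=cv2.INTER_CUBIC))
```

```text
21.12 [0.406 0.111 0.14 ] [-0.512  0.076 -0.656] 0.005525829502918516 [ 37.768   4.814 -31.739   0.214 -53.084  48.581]
[[ 0.998 -0.061  0.007]
 [-0.061 -0.998  0.002]
 [ 0.007 -0.002 -1.   ]]
```

View pics/t16.png

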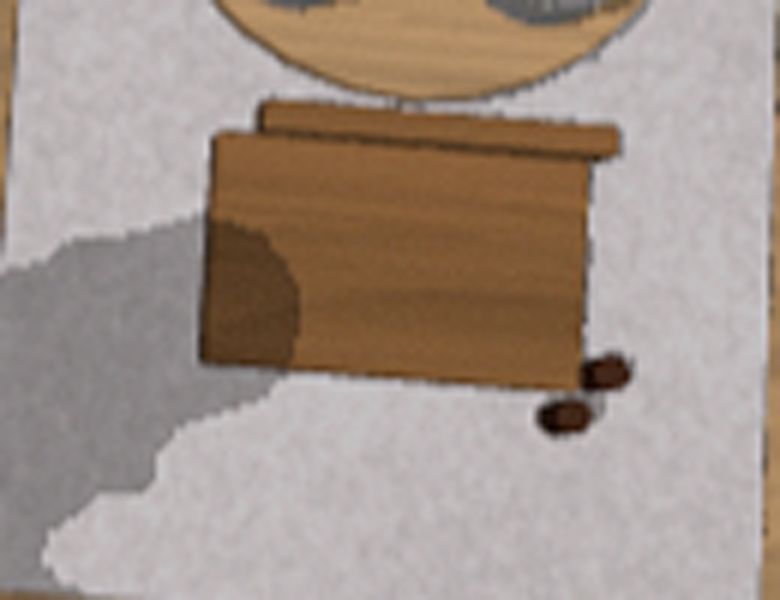

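View pics/s16.png

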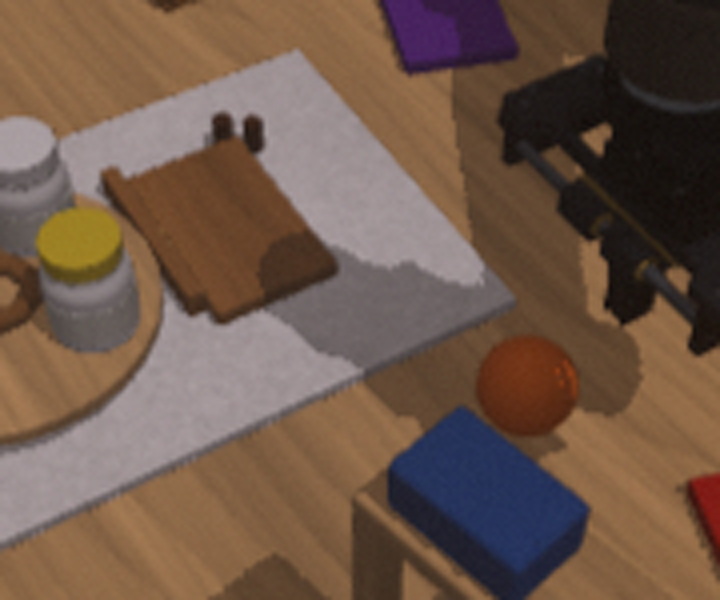

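Run:
```python
from push import *
c=lambda x,y:(350+(x+.5)/6-.5,170+(y+.5)/6-.5)
# far corners (edge visible left of rail), near corners: top edge at z=.028
def loc(u,z): return R2(HA).T@(on("top",u,z)[:2]-HT)
pts=[(215,134),(591,163),(582,386),(204,358)]
L=[(.05,.08),(.05,-.08),(-.05,-.08),(-.05,.08)]
W=[loc(c(*u),.028) for u in pts];print(np.array(W)*1e3)
t,a,e=fit(L,W);print("plate vs home mm",t*1e3,"rad",a,"resid",e*1e3)
rl=[loc(c(260,131),.036),loc(c(617,158),.036)];print("rail near face",np.array(rl)*1e3)
# scene gap check: enlarged
b=imaging.capture("scene");cv2.imwrite("pics/s17.png",cv2.resize(b[135:195,240:310],None,fx=9,fy=9,interpolation=cv2.INTER_CUBIC))
t=imaging.capture("top");cv2.imwrite("pics/t17.png",cv2.resize(t[120:225,130:290],None,fx=5,fy=5,interpolation=cv2.INTER_CUBIC))
```

```text
[[ 50.224  79.408]
 [ 49.419 -80.762]
 [-45.572 -79.889]
 [-45.388  79.145]]
plate vs home mm [ 2.171 -0.525] rad -0.0031258429082066533 resid [2.198 2.503 2.553 2.244]
rail near face [[ 51.533  61.748]
 [ 50.999 -89.133]]
```

View pics/s17.png

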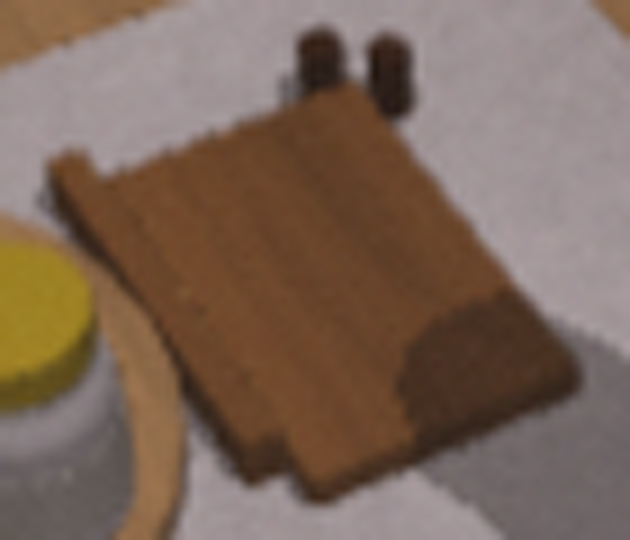

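View pics/t17.png

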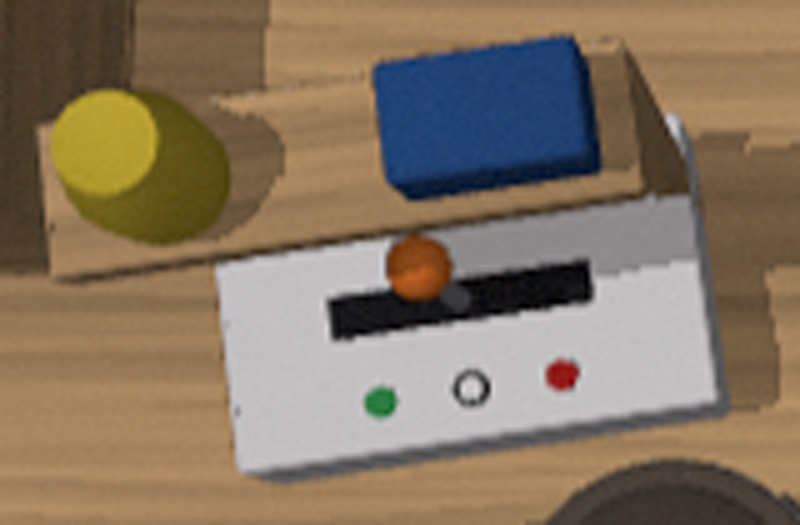

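Plate against parked pose: y −0.5 mm, angle −0.003 rad, and no gap to the rail visible in either view. The lever is upright, with the knob at crop (419,268) where off is predicted. One gentle press on the middle of the near edge will make sure of the rail contact.

Run:
```python
from push import *
s=r.sense();R=down(HA)
for P in (Hm(-.09,.0,.14),Hm(-.09,0,-.001),Hm(-.0585,0,-.001),Hm(-.057,0,-.001)): print(rel(P,R,s))
```

```text
[ 0.531  7.67  -0.026  0.015 -0.018  0.064]
[ 0.525  7.665  3.499  0.015 -0.018  0.064]
[ 1.313  7.67   3.5    0.015 -0.018  0.064]
[ 1.35   7.67   3.5    0.015 -0.018  0.064]
```

Emit:
move_arm(motion=[0,1.5,0,0,0,0,1,0,3,0,0,0,0,1,0.3,4.5,0,0,0,0,1,0.5,6,0,0,0,0,1,0.5,7.2,0,0,0,0,1,0.5,7.7,0,0,0,0,1,0.5,7.7,0,0,0,0,1,0.5,7.7,0,0,0,0,1,0.5,7.7,0,0,0,0,1,0.5,7.7,0.8,0,0,0,1,0.5,7.7,1.6,0,0,0,1,0.5,7.7,2.4,0,0,0,1,0.5,7.7,3.1,0,0,0,1,0.5,7.7,3.5,0,0,0,1,0.5,7.7,3.5,0,0,0,1])

```text
time_s: 22.57
tcp_pos: [0.3989, -0.2039, -0.0042]
ee_rot: [[0.997, -0.072, -0.008], [-0.072, -0.997, -0.0], [-0.008, 0.001, -1.0]]
wrist_force: [0.2, 0.7, 0.6]
gripper_width: 0.009
```

Run:
```python
from push import *
st();s=r.sense();R=down(HA)
print(R2(HA).T@(s["tcp_pos"][:2]-HT))
for x in (-.0605,-.0585,-.057): print(rel(Hm(x,0,-.001),R,s))
```

```text
22.57 [ 0.399 -0.204 -0.004] [0.189 0.683 0.613] 0.00871755297088518 [ -6.14   20.86  -37.775   0.092 -31.794  91.953]
[[ 0.997 -0.072 -0.008]
 [-0.072 -0.997 -0.   ]
 [-0.008  0.001 -1.   ]]
[-0.095 -0.002]
[ 0.863 -0.036 -0.087  0.007  0.086  0.038]
[ 0.913 -0.035 -0.087  0.007  0.086  0.038]
[ 0.951 -0.035 -0.087  0.007  0.086  0.038]
```

Emit:
move_arm(motion=[0.2,0,-0.09,0,0.09,0,1,0.4,0,-0.09,0,0.09,0,1,0.6,0,-0.09,0,0.09,0,1,0.75,0,-0.09,0,0.09,0,1,0.82,0,-0.09,0,0.09,0,1,0.86,0,-0.09,0,0.09,0,1,0.89,0,-0.09,0,0.09,0,1,0.92,0,-0.09,0,0.09,0,1,0.92,0,-0.09,0,0.09,0,1])

```text
time_s: 23.32
tcp_pos: [0.4328, -0.2063, -0.0012]
ee_rot: [[0.997, -0.072, -0.005], [-0.072, -0.997, 0.0], [-0.005, 0.0, -1.0]]
wrist_force: [-6.0, 1.4, 4.7]
gripper_width: 0.007
```

The wrist reads 6 N against the push, so the plate is firm on the rail. Withdrawing.

Emit:
move_arm(motion=[-0.2,0,0,0,0,0,1,-0.6,0,0,0,0,0,1,-0.9,0,-0.5,0,0,0,1,-0.9,0,-1.5,0,0,0,1,-0.9,0,-2.5,0,0,0,1,-0.9,-1,-3.5,0,0,0,1,-0.9,-3,-4.5,0,0,0,1,-0.9,-5,-5,0,0,0,1,-0.9,-6.5,-5,0,0,0,1,-0.9,-8,-5,0,0,0,1,-0.9,-8.5,-5,0,0,0,1,-0.9,-8.5,-5,0,0,0,1,-0.9,-8.5,-5,0,0,0,1,-0.9,-8.5,-5,0,0,0,1])

```text
time_s: 24.48
tcp_pos: [0.4231, 0.139, 0.2]
ee_rot: [[0.998, -0.07, -0.001], [-0.07, -0.998, 0.003], [-0.001, -0.003, -1.0]]
wrist_force: [1.5, -0.2, -0.0]
gripper_width: 0.005
```

Run:
```python
from push import *
st()
t=imaging.capture("top");b=imaging.capture("scene")
cv2.imwrite("pics/t18.png",t)
cv2.imwrite("pics/t18c.png",cv2.resize(t[170:270,350:480],None,fx=6,fy=6,interpolation=cv2.INTER_CUBIC))
cv2.imwrite("pics/s18.png",b)
```

```text
24.48 [0.423 0.139 0.2  ] [ 1.453 -0.206 -0.028] 0.0047689853082179675 [ 39.06    4.046 -22.868  -0.215 -63.021  47.026]
[[ 0.998 -0.07  -0.001]
 [-0.07  -0.998  0.003]
 [-0.001 -0.003 -1.   ]]
```

View pics/t18.png

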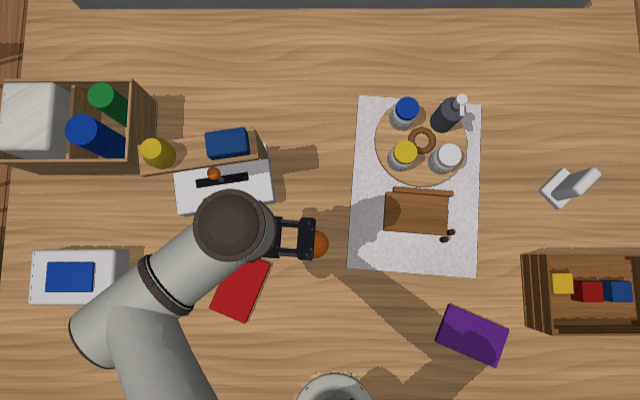

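View pics/t18c.png

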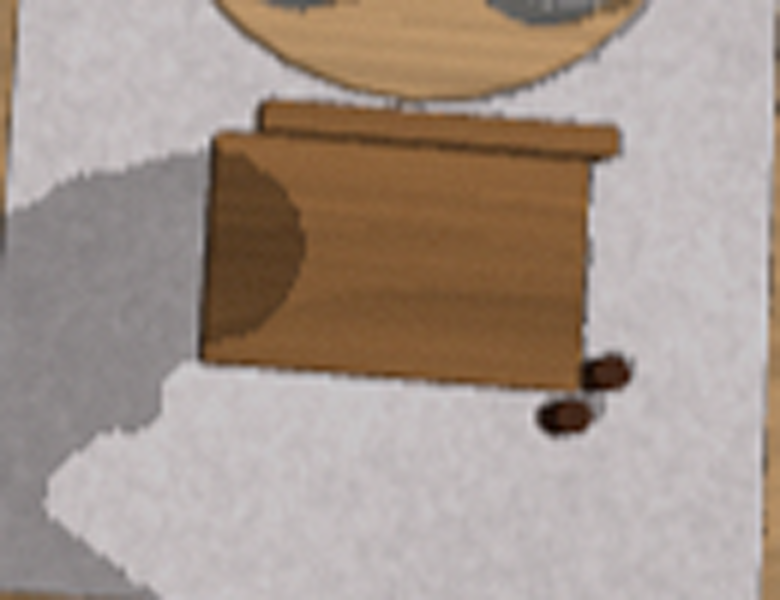

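View pics/s18.png

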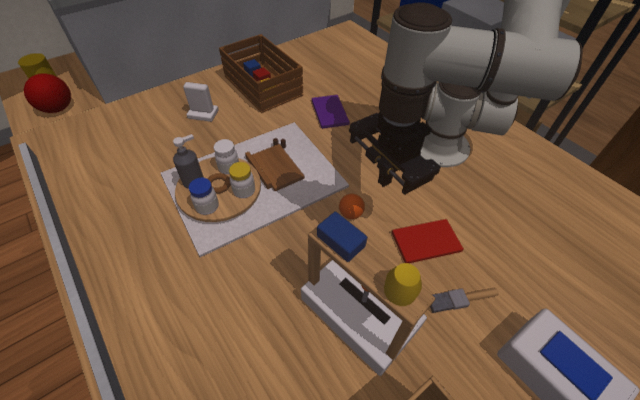

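The plate lies along the rail with its far edge from (215,134) to (591,163) in the crop, and it hides the gear opening. The knob is upright at (214,173). The ball, jars, pump and brush are where they were, and the arm is clear. Handing in.

```bash
python3 -c "
from station import r
print(r.finish_job())"
```

```text
the job is handed in; nothing more can be done
None
```

I handed the job in at about 24.5 s: the lever stands at off by itself, and the cover plate lies along the rail over the gear opening.

- **Lever:** I gripped the knob, swung it to upright, opened the fingers and drew straight back. In the last top view the knob stands where off is predicted, and the lever did not go on into reverse.
- **Plate:** I pushed the near edge at its free end until the plate met the rail. I then slid it along the rail until it touched `dowel_end` (3.4 N) and pressed it onto the rail with 6 N. Measured just before that last press, it was 0.5 mm off its parked place sideways and 0.003 rad off in angle. Along x my measurement came out about 2 mm further on than parked, with 2.5 mm of scatter; flush on the rail would be 1.5 mm. The last pictures show no gap and no opening uncovered.

**What went wrong or disagreed:**
- The real finger tips were about 19 mm short of the reported TCP. My first try at the knob therefore closed in front of it without touching, and I allowed for this from then on.
- At one point joints 3 and 6 stalled at the edge of their ranges, which I cleared by turning the hand round.
- While the plate turned, its pivot corner drifted to about 8 mm from `dowel_end`; the slide along the rail brought it back.

As far as the pictures show, nothing else moved.

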